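# Square the tile stack and close the keeper

### The arm

A 6-joint arm with a two-finger parallel gripper is mounted at the origin on the work surface. World frame = base frame: x ahead of the robot, y to its left, z up, the work surface at z = 0. Lengths are in mm, angles in rad, forces in N, time in s.
With the tool pointing down it reaches from about 300 to 825 mm from the base axis. Payload 5.4 kg.
Tool frame: the origin (TCP) lies midway between the tips of the shut fingers; the grasp point (between the pads) lies 19 mm behind it; z points along the fingers, y is the line along which they close (so a half turn about z gives the same grasp; the last joint's range is limited). The gripper opens to 92 mm and grips with 3 to 60 N. Pads are 20 mm wide; open, the fingers measure 128 mm over their backs; the gripper's body (75 mm by 189 mm) begins 69 mm behind the grasp point.
Start: joints at [0.962, 0.158, 1.597, -0, 1.386, -0.21], TCP at [223.288, 529.857, 182.001] pointing down, gripper open.
Joint ranges: [-2.91, 2.91], [-0.94, 2.29], [0.18, 2.7], [-1.29, 4.43], [0.17, 2.64], [-3, 3]. Speed limits (rad/s): [2.57, 2.57, 3.14, 3.14, 3.14, 3.14].

### API

Orientations are given as [roll, pitch, yaw] about the fixed x, y, z axes, in that order (R = Rz(yaw) Ry(pitch) Rx(roll)).
In Python, from workcell import env gives the robot as it stands.
- The arm moves only by the tool send_rows, never from a script. Its argument "plan" is a list of rows, each an object of numbers: "jaw": the closure, from 0 (fully open) to 1 (shut); "dx", "dy", "dz": the shift along the tool's x, y, z in units of 0.15 m (1.0 is 0.15 m); "rx", "ry", "rz": the turn, a rotation vector about the tool's x, y, z in units of 360 degrees (1.0 is 360 degrees). In form: [{"jaw": .., "dx": .., "dy": .., "dz": .., "rx": .., "ry": .., "rz": ..}, ...]. A call has 1 to 12 rows; each row is the pose to reach, as a shift and turn from the pose commanded when the call began, along the tool's axes at that moment, turning the shorter way round; what a row does not reach only later rows make up. A row lasts 1/10 s, in which the tool goes at most 50 mm and 8.59 degrees, less where a joint would pass 70% of its speed; a pose out of reach is approached as far as the arm can. A call with a number of a shift or a turn outside -1 to 1 is refused whole. A call with a gripper value outside its range is refused whole. The fingers move at their own pace and stop on an object; "grip_force" is the grip in N (left out, the last holds). Time passes only in rows, so rows that repeat a pose let the fingers close. It gives the time, the measured TCP pose, the force, the opening and the grip force at its end, in the units of the state.
- env.get_state(): the state, without advancing time (a new reading comes with each control period).
- env.capture(name): name is "scene" or "side" or "wrist"; returns the picture (384x512x3 uint8, red, green, blue); there is no depth.
- env.camera_params(name): a dict with "mtx" (3x3 intrinsics, pixels), "k1" (the pictures are not rectified: a ray, as slopes to the right and down, at radius r is drawn at 1 + k1 r^2 times it, then the intrinsics apply), "xyz" and "rotation" of the camera in the world. Camera axes: x right, y down, z forward; pixel columns grow to the right and rows downward; lengths in mm; the calibration is good to about 2 mm. A picture is of the moment at which its call begins: read the wrist's pose just before it. camera_params takes no time and is no camera call; for the wrist camera it gives the pose at the moment of the call.
- env.job_done(): hands the job in; it is judged then, once.
Trained networks look in the newest picture that a camera, given by its name, has taken for a name from the list of things; names that differ only in an ending like _2 or _b are one class to them, and where a whole thing is asked for, a point or a joint stands for the part that bears it (a point fixed in the world has none). Each returns a list of dicts, best first, with "p" (0 to 1); they miss things now and then, are a little off and sometimes report something else, mostly with a low value. They report only what shows in the picture. A call takes as long as a camera call. They do not tell look-alikes from the thing itself.
- env.spot_in(camera, target): "centre" ([column, row] as shares, 0 to 1, of the picture: columns of its width, rows of its height, amid what is visible of it).
- env.spot_point(camera, target): "centre" ([column, row] as shares, 0 to 1, of the picture: columns of its width, rows of its height: a listed point, or the origin of a listed thing).
The state is a dict: "clock": time; "joints": joint angles; "dq": joint speeds; "joint_efforts": joint torques, N m; "eef_pos": TCP position; "eef_rot": TCP orientation; "contact_force": force on the tool from outside, world axes, zero at the start; "ft_torque": the same for the moment, N m; "width": opening from 0.0 (shut) to 1.0 (fully open); "finger_force": force on a finger pad.
Only numpy, scipy, OpenCV 4.12 (cv2) and the standard library are available. Lean on these libraries where they do the work, as an engineer would, in place of code of your own. Each camera call takes 0.05 s, during which the arm holds its last target. There are 200 camera calls.

### The job

The four coloured tiles on the tile caddy lie in an untidy stack: tap their edges until all four are flush against both the back fence and the left fence. Only once the stack is square, slide the orange keeper by its black grip fully home to hold it, then let go. Leave the other toys where they are.

Things in the scene. Friction and masses are not known exactly. Their poses are not given: they have to be found in the camera images.
- caddy: fixed oak tile caddy, base board 12 mm thick, x -76..48, y -195..95 mm in its frame. Origin on the underside; x points to the back fence, y to the left fence. Brown fences, 12 mm thick, tops at z 50 mm: back fence's inner face at x = 32 mm (y -9..83), left fence's inner face at y = 77 mm (x -56..44)
- stack_seat (a point): centre of the underside of a stack that is flush against both fences, at caddy x 0, y 45, z 20 mm, on the top of the white bed (8 mm high, x -26..32, y 19..77 mm in the caddy frame) that carries the tiles; axes as the caddy's
- keeper (a joint): orange keeper sliding along caddy +y towards the stack, m: 0 fully open, 0.110 fully home at its stop. Its upright face (50 mm wide, top 43 mm above the caddy's underside) is at caddy y = -98.5 mm + joint value; fully home it stands 1.5 mm from a squared stack. Friction 1.5 N
- keeper_grip (a point): centre of the top of the keeper's black grip, a 20 x 20 mm upright block with sides along caddy x and y. Its top is 61.5 mm above the caddy's underside and 40 mm above the flat orange carriage it stands on; it stands 48 mm behind (caddy -y of) the keeper's face
- tile_red: red rigid tile 64 x 64 x 6 mm, 30 g, bottom in the stack; origin at the centre of its underside, x and y along its sides
- tile_yellow: yellow rigid tile 64 x 64 x 6 mm, 30 g, second from the bottom in the stack; origin at the centre of its underside, x and y along its sides
- tile_green: green rigid tile 64 x 64 x 6 mm, 30 g, third from the bottom in the stack; origin at the centre of its underside, x and y along its sides
- tile_blue: blue rigid tile 64 x 64 x 6 mm, 30 g, top in the stack; origin at the centre of its underside, x and y along its sides
- dish: bystander: white dish 90 mm across, 25 mm tall, origin under its centre
- marble_center (a point): bystander: amber marble, 25 mm, lying in the dish; its centre
- fidget_ring: bystander: lilac ring 64 mm across, 11 mm tall, lying flat, origin under its centre
- toy_car: bystander: wooden toy car 90 x 58 x 59 mm, origin under its centre
Things that resemble listed ones, but are neither listed nor needed, are in the scene too. There is more than one size of the tile_blue; the job needs the largest.

How it is judged:
By the outcome, as a careful person would: the job done as asked, in the order asked, and still so for the second after the job is handed in, with the robot touching nothing.
It also fails if it takes over 72 s, if anything falls off the work surface, if the arm or the gripper's body presses on something with over 40 N, if the wrist force passes 120 N, or if a joint passes its speed limit or range.

## Working session

There is one attempt and no reset: what is moved stays moved. The work goes in short steps, Python scripts to look and compute and a tool call to move; the robot and the scene stay as the last step left them, time stands still between calls to the robot, and variables do not carry over. Pictures are saved under pics/ and viewed, at most 10 in all, crops included, and the job is handed in when it is done.

Besides the shell and the picture viewer there is one more tool, called after "Request:" by a JSON object that holds its "op" and its "data". send_rows: Moves the arm, as the interface text tells. Shifts and turns lie within -1 to 1; 1 stands for 0.15 m of shift or 360 degrees of turn. Its arguments: {"type":"object","properties":{"plan":{"type":"array","items":{"type":"object","properties":{"jaw":{"type":"number"},"dx":{"type":"number","minimum":-1,"maximum":1},"dy":{"type":"number","minimum":-1,"maximum":1},"dz":{"type":"number","minimum":-1,"maximum":1},"rx":{"type":"number","minimum":-1,"maximum":1},"ry":{"type":"number","minimum":-1,"maximum":1},"rz":{"type":"number","minimum":-1,"maximum":1}}}},"grip_force":{"type":"number"}},"required":["plan"]}

```bash
mkdir -p pics
cat > h.py <<'E'
import numpy as np, cv2
from workcell import env
from scipy.spatial.transform import Rotation as R
def snap(cam,name,crop=None,s=1):
    p=env.camera_params(cam); im=env.capture(cam)
    np.savez('pics/'+name+'.npz',im=im,**{k:np.array(v) for k,v in p.items()})
    o=im if crop is None else im[crop[1]:crop[3],crop[0]:crop[2]]
    cv2.imwrite('pics/'+name+'.png',cv2.resize(o[...,::-1],None,fx=s,fy=s,interpolation=cv2.INTER_CUBIC)); return im,p
def rot(p):
    r=np.array(p['rotation']); return r if r.shape==(3,3) else R.from_euler('xyz',r).as_matrix()
def ray(p,px):
    m=np.array(p['mtx']);k=float(p['k1'])
    d=np.array([(px[0]-m[0,2])/m[0,0],(px[1]-m[1,2])/m[1,1]]);u=d.copy()
    for _ in range(20):u=d/(1+k*(u@u))
    return rot(p)@np.array([u[0],u[1],1])
def onz(p,px,z):
    d=ray(p,px);c=np.array(p['xyz'],float);return c+d*(z-c[2])/d[2]
def proj(p,X):
    c=rot(p).T@(np.array(X,float)-np.array(p['xyz'],float));u=c[:2]/c[2];u=u*(1+float(p['k1'])*(u@u));m=np.array(p['mtx'])
    return np.array([m[0,0]*u[0]+m[0,2],m[1,1]*u[1]+m[1,2]])
E
python3 - <<'E'
from h import *
for c in ['scene','side','wrist']:
    im,p=snap(c,c+'0'); print(c,p['xyz'],p['rotation'],p['mtx'],p['k1'])
    for t in ['caddy','stack_seat','keeper_grip','tile_red','tile_yellow','tile_green','tile_blue']:
        print(t,[(round(d['p'],2),np.round(np.array(d['centre'])*[512,384],1).tolist()) for d in env.spot_point(c,t)])
a=[cv2.imread(f'pics/{c}0.png') for c in ['scene','side']]
cv2.imwrite('pics/ab.png',cv2.resize(np.vstack(a),None,fx=.78,fy=.78))
s=env.get_state();print(s['eef_pos'],s['eef_rot'],s['clock'])
E
```

```text
scene [1078.77571015  155.23035298  674.91271366] [-2.36159534 -0.00879348  1.92605423] [[380.45469576   0.         255.32597967]
 [  0.         380.45469576 195.29768026]
 [  0.           0.           1.        ]] -0.07031181761127064
caddy [(0.96, [271.1, 235.4])]
stack_seat [(0.91, [289.3, 237.2]), (0.31, [216.8, 191.8])]
keeper_grip [(0.86, [218.9, 190.7])]
tile_red []
tile_yellow [(0.37, [285.8, 225.6])]
tile_green [(0.61, [285.6, 228.3])]
tile_blue [(0.92, [290.1, 224.1]), (0.88, [228.4, 276.3]), (0.85, [353.1, 244.6]), (0.61, [248.7, 173.4])]
side [  53.84550707 -515.08400469  523.23312303] [-2.18018033 -0.01167761 -0.78118314] [[410.11743938   0.         266.42007868]
 [  0.         410.11743938 189.02170578]
 [  0.           0.           1.        ]] -0.00980434848002753
caddy [(0.56, [247.7, 186.5]), (0.55, [258.0, 194.5])]
stack_seat [(0.96, [246.1, 179.6])]
keeper_grip [(0.93, [301.7, 210.5])]
tile_red [(0.57, [246.6, 181.2])]
tile_yellow [(0.43, [247.1, 186.8])]
tile_green [(0.64, [243.8, 183.4])]
tile_blue [(0.93, [245.4, 169.9]), (0.65, [312.8, 182.2]), (0.6, [196.2, 170.4]), (0.5, [248.9, 184.5])]
wrist [155.97135465 558.15311924 384.60365354] [2.87705633e+00 1.01292019e-03 1.17208006e+00] [[337.03588542   0.         252.34927327]
 [  0.         337.03588542 184.29364587]
 [  0.           0.           1.        ]] -0.03219791634223067
caddy []
stack_seat []
keeper_grip []
tile_red []
tile_yellow []
tile_green []
tile_blue []
[223.25642649 529.84049817 181.96588377] [-3.14148145e+00  2.37643026e-05  2.74286832e+00] 1.2
```

View pics/ab.png

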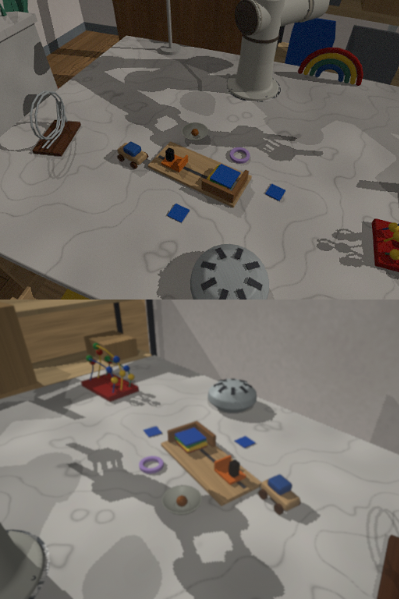

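Run:
```python
from h import *
L=lambda n:dict(np.load(f'pics/{n}.npz'))
a,b=L('scene0'),L('side0')
def tri(pa,pb):
    A=[];B=[]
    for p,x in((a,pa),(b,pb)):
        d=ray(p,x);d/=np.linalg.norm(d);M=np.eye(3)-np.outer(d,d);A.append(M);B.append(M@p['xyz'])
    return np.linalg.lstsq(np.vstack(A),np.hstack(B),rcond=None)[0]
s=tri([289.3,237.2],[246.1,179.6]);g=tri([218.9,190.7],[301.7,210.5]);bl=tri([290.1,224.1],[245.4,169.9])
print(s,g,bl)
print([onz(p,x,20) for p,x in((a,[289.3,237.2]),(b,[246.1,179.6]))],[onz(p,x,61.5) for p,x in((a,[218.9,190.7]),(b,[301.7,210.5]))])
i1=a['im'][165:275,185:335];i2=b['im'][145:280,195:395]
cv2.imwrite('pics/z.png',np.vstack([cv2.resize(i,(600,int(600*i.shape[0]/i.shape[1])),interpolation=cv2.INTER_CUBIC)[:,:,::-1] for i in (i1,i2)])[:,:])
m=cv2.imread('pics/z.png');cv2.imwrite('pics/z.png',cv2.resize(m,None,fx=.7,fy=.7));print(m.shape)
```

```text
[561.14948287  50.34804584  18.08124752] [ 523.2291966  -137.72027491   58.7105914 ] [552.92099432  45.40009546  50.17792257]
[array([563.79869449,  49.62601348,  20.        ]), array([558.87854615,  49.79594635,  20.        ])] [array([ 523.78712013, -134.05561386,   61.5       ]), array([ 521.73806773, -142.73882513,   61.5       ])]
(845, 600, 3)
```

View pics/z.png

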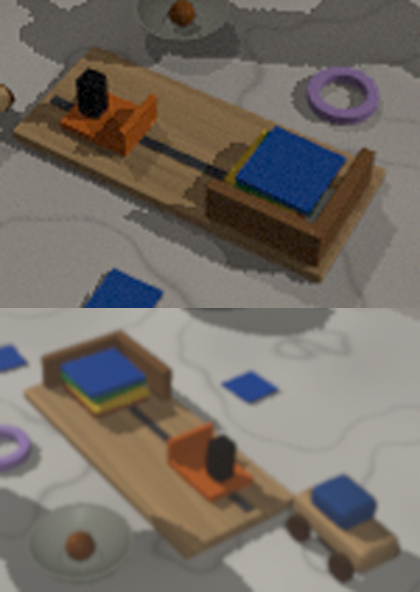

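The close-up shows that the tiles are slightly scattered, with yellow and green sticking out in -y. The caddy's yaw is about -11.4° and the car sits just behind the keeper end. Next I'll move the wrist camera over the caddy.

Request:
{"op": "send_rows", "data": {"plan": [{"jaw": 0.6,"dx": -1,"dy": -0.68,"rz": -0.032},{"jaw": 0.6,"dx": -1,"dy": -0.68,"rz": -0.032},{"jaw": 0.6,"dx": -1,"dy": -0.68,"rz": -0.032},{"jaw": 0.6,"dx": -1,"dy": -0.68,"rz": -0.032},{"jaw": 0.6,"dx": -1,"dy": -0.68,"rz": -0.032}]}}

```text
invalid input
```

Request:
{"op": "send_rows", "data": {"plan": [{"jaw": 0.6,"dx": -0.8,"dy": -0.82},{"jaw": 0.6,"dx": -0.8,"dy": -0.82},{"jaw": 0.6,"dx": -0.8,"dy": -0.82},{"jaw": 0.6,"dx": -0.8,"dy": -0.82}]}}

```text
invalid input
```

Request:
{"op": "send_rows", "data": {"plan": [{"jaw": 0.6,"dx": -0.8,"dy": -0.82},{"jaw": 0.6,"dx": -0.8,"dy": -0.82},{"jaw": 0.6,"dx": -0.8,"dy": -0.82},{"jaw": 0.6,"dx": -0.8,"dy": -0.82}]}}

```text
invalid input
```

Request:
{"op": "send_rows", "data": {"plan": [{"jaw": 0.6,"dx": -0.8,"dy": -0.82},{"jaw": 0.6,"dx": -0.8,"dy": -0.82},{"jaw": 0.6,"dx": -0.8,"dy": -0.82},{"jaw": 0.6,"dx": -0.8,"dy": -0.82},{"jaw": 0.6,"dx": -0.8,"dy": -0.82},{"jaw": 0.6,"dx": -0.8,"dy": -0.82}]}}

```text
invalid input
```

Run:
```python
from h import *
s=env.get_state();print(s['eef_pos'],s['eef_rot'],s['clock'],s['contact_force'],s['width'])
im,p=snap('wrist','w1',None,1.5)
for t,z in [('stack_seat',20),('keeper_grip',61.5),('tile_blue',38),('tile_red',20),('tile_yellow',26),('tile_green',32),('caddy',0)]:
    print(t,[(round(d['p'],2),np.round(c:=np.array(d['centre'])*[512,384],1).tolist(),onz(p,c,z).round(1).tolist()) for d in env.spot_point('wrist',t)])
```

```text
[223.25642649 529.84049817 181.96588377] [-3.14148145e+00  2.37643026e-05  2.74286832e+00] 1.2 [-0.07845569  0.90199982  0.19128597] 0.9984915791202407
stack_seat []
keeper_grip []
tile_blue []
tile_red []
tile_yellow []
tile_green []
caddy []
```

View pics/w1.png

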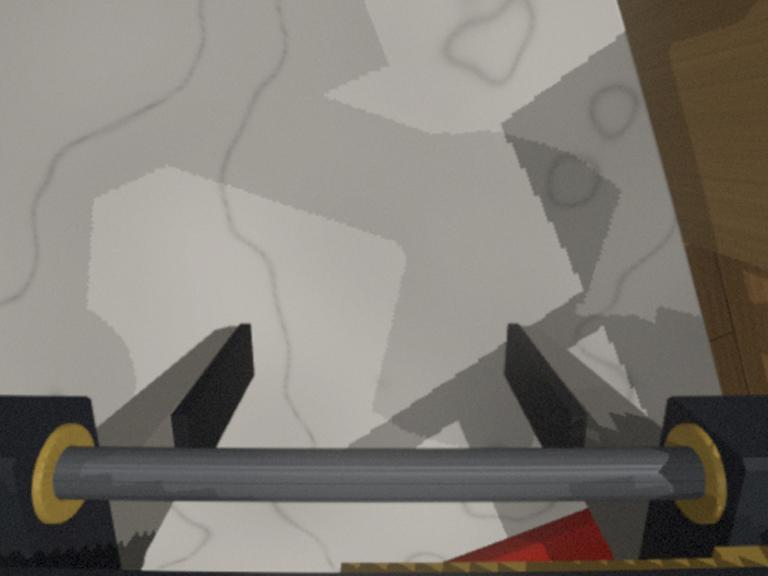

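The start view shows only bare table with the fingers in the lower half of the image, so the planned survey offset still works. The rows were refused. I'll resend them with every key given.

Request:
{"op": "send_rows", "data": {"plan": [{"jaw": 0.6,"dx": -1,"dy": -0.68,"dz": 0,"rx": 0,"ry": 0,"rz": -0.032},{"jaw": 0.6,"dx": -1,"dy": -0.68,"dz": 0,"rx": 0,"ry": 0,"rz": -0.032},{"jaw": 0.6,"dx": -1,"dy": -0.68,"dz": 0,"rx": 0,"ry": 0,"rz": -0.032},{"jaw": 0.6,"dx": -1,"dy": -0.68,"dz": 0,"rx": 0,"ry": 0,"rz": -0.032},{"jaw": 0.6,"dx": -1,"dy": -0.68,"dz": 0,"rx": 0,"ry": 0,"rz": -0.032}], "grip_force": 20}}

```text
clock: 2.1
eef_pos: [324.0, 374.9, 182.2]
eef_rot: [-3.141, 0.001, 2.939]
contact_force: [-0.8, 0.8, 0.6]
width: 0.593
finger_force: 0.0
```

Request:
{"op": "send_rows", "data": {"plan": [{"jaw": 0.6,"dx": -0.8,"dy": -0.82,"dz": 0,"rx": 0,"ry": 0,"rz": 0},{"jaw": 0.6,"dx": -0.8,"dy": -0.82,"dz": 0,"rx": 0,"ry": 0,"rz": 0},{"jaw": 0.6,"dx": -0.8,"dy": -0.82,"dz": 0,"rx": 0,"ry": 0,"rz": 0},{"jaw": 0.6,"dx": -0.8,"dy": -0.82,"dz": 0,"rx": 0,"ry": 0,"rz": 0}]}}

```text
clock: 2.5
eef_pos: [416.9, 231.4, 182.3]
eef_rot: [-3.141, 0.001, 2.942]
contact_force: [-0.4, 0.2, 0.3]
width: 0.402
finger_force: 0.0
```

Request:
{"op": "send_rows", "data": {"plan": [{"jaw": 0.6,"dx": -0.8,"dy": -0.82,"dz": 0,"rx": 0,"ry": 0,"rz": 0},{"jaw": 0.6,"dx": -0.8,"dy": -0.82,"dz": 0,"rx": 0,"ry": 0,"rz": 0},{"jaw": 0.6,"dx": -0.8,"dy": -0.82,"dz": 0,"rx": 0,"ry": 0,"rz": 0},{"jaw": 0.6,"dx": -0.8,"dy": -0.82,"dz": 0,"rx": 0,"ry": 0,"rz": 0}]}}

```text
clock: 2.9
eef_pos: [510.8, 86.8, 182.1]
eef_rot: [-3.141, 0.001, 2.941]
contact_force: [0.1, 0.3, 0.6]
width: 0.402
finger_force: 0.0
```

Request:
{"op": "send_rows", "data": {"plan": [{"jaw": 0.6,"dx": -0.8,"dy": -0.82,"dz": 0,"rx": 0,"ry": 0,"rz": 0},{"jaw": 0.6,"dx": -0.8,"dy": -0.82,"dz": 0,"rx": 0,"ry": 0,"rz": 0},{"jaw": 0.6,"dx": -0.8,"dy": -0.82,"dz": 0,"rx": 0,"ry": 0,"rz": 0},{"jaw": 0.6,"dx": -0.8,"dy": -0.82,"dz": 0,"rx": 0,"ry": 0,"rz": 0},{"jaw": 0.6,"dx": -0.8,"dy": -0.82,"dz": 0,"rx": 0,"ry": 0,"rz": 0},{"jaw": 0.6,"dx": -0.8,"dy": -0.82,"dz": 0,"rx": 0,"ry": 0,"rz": 0}]}}

```text
clock: 3.5
eef_pos: [602.3, -53.8, 181.6]
eef_rot: [3.141, -0.001, 2.944]
contact_force: [-0.6, -0.7, -1.0]
width: 0.398
finger_force: 0.0
```

Run:
```python
from h import *
s=env.get_state();print(s['eef_pos'],s['eef_rot'],s['clock'],s['contact_force'],s['width'])
im,p=snap('wrist','w1',None,1.5)
for t,z in [('stack_seat',20),('keeper_grip',61.5),('tile_blue',38),('tile_red',20),('tile_yellow',26),('tile_green',32),('caddy',0)]:
    print(t,[(round(d['p'],2),np.round(c:=np.array(d['centre'])*[512,384],1).tolist(),onz(p,c,z).round(1).tolist()) for d in env.spot_point('wrist',t)])
```

```text
[602.28404619 -53.79195103 181.61502745] [ 3.14080673e+00 -1.01114502e-03  2.94411063e+00] 3.5 [-0.5959374  -0.69877336 -0.97193465] 0.39775752196033837
stack_seat []
keeper_grip [(0.64, [151.5, 110.0], [526.6, -135.8, 61.5])]
tile_blue [(0.65, [335.6, 92.4], [545.7, 41.6, 38.0]), (0.65, [271.6, 222.3], [668.9, -46.0, 38.0]), (0.63, [455.6, 42.5], [521.2, 163.3, 38.0])]
tile_red [(0.67, [149.7, 110.4], [526.1, -150.1, 20.0])]
tile_yellow []
tile_green []
caddy [(0.89, [292.8, 104.4], [551.0, 1.9, 0.0])]
```

View pics/w1.png

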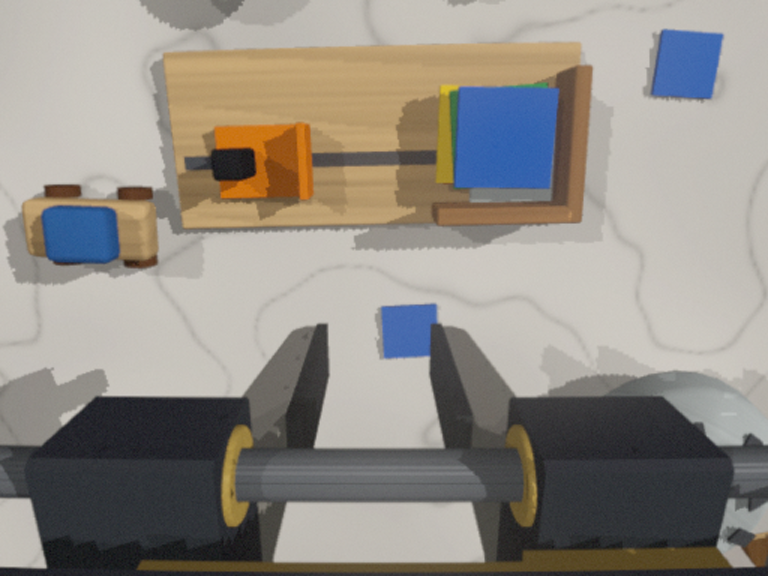

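The wrist view (1.5x) shows the whole caddy. Board corners are at (163,54), (580,43) and (182,227). Blue spans (457..558, 87..188) with a gap to the back fence, yellow and green show on the left, and the grip top is near (233,163). I'll fit the caddy pose from these.

```bash
cat >> h.py <<'E'
from scipy.optimize import least_squares
L=lambda n:dict(np.load(f'pics/{n}.npz'))
E
python3 - <<'E'
from h import *
p=L('w1')
# (px in 1.5x view), caddy xyz
C=[((163,54),(-76,-195,12)),((580,43),(-76,95,12)),((182,227),(48,-195,12)),((592,66),(-56,89,50)),((569,68),(-56,77,50)),((433,206),(32,-9,50)),((434,223),(44,-9,50)),((581,221),(44,89,50))]
f=lambda v:np.hstack([proj(p,[v[0]+np.cos(v[2])*c[0]-np.sin(v[2])*c[1],v[1]+np.sin(v[2])*c[0]+np.cos(v[2])*c[1],c[2]])-np.array(q)/1.5 for q,c in C])
r=least_squares(f,[552,6,-.2],loss='soft_l1');print(r.x,np.degrees(r.x[2]),f(r.x).reshape(-1,2).round(1).tolist())
th=r.x[2];M=np.array([[np.cos(th),-np.sin(th)],[np.sin(th),np.cos(th)]])
cad=lambda w:(M.T@(np.array(w)[:2]-r.x[:2])).round(1).tolist()
for n,q,z in [('b',(457,88),44),('b',(557,87),44),('b',(551,188),44),('b',(455,187),44),('g',(452,92),38),('g',(548,84),38),('y',(440,86),32),('y',(437,183),32),('grip',(233,150),61.5),('gripbl',(213,180),61.5),('gripbr',(254,178),61.5)]:
    print(n,cad(onz(p,np.array(q)/1.5,z)))
print('tcp',cad(env.get_state()['eef_pos'])); np.save('pose.npy',r.x)
E
```

```text
[ 5.51186764e+02  2.01892711e+00 -1.76406354e-01] -10.107339553909396 [[-2.8, -1.6], [0.4, -0.8], [-1.6, 1.5], [0.2, -0.7], [2.8, -1.9], [0.7, 2.1], [-0.0, 2.7], [-0.6, 2.2]]
b [-44.2, 5.8]
b [-43.8, 69.7]
b [20.2, 69.8]
b [18.3, 5.5]
g [-42.3, 3.4]
g [-46.3, 65.7]
y [-46.7, -3.7]
y [16.5, -5.2]
grip [-9.1, -135.5]
gripbl [9.0, -149.9]
gripbr [8.4, -123.8]
tcp [60.2, -46.4]
```

Request:
{"op": "send_rows", "data": {"plan": [{"jaw": 0.78,"dx": 0.912,"dy": 0.555,"dz": 0,"rx": 0,"ry": 0,"rz": -0.0033},{"jaw": 0.78,"dx": 0.912,"dy": 0.555,"dz": 0,"rx": 0,"ry": 0,"rz": -0.0033},{"jaw": 0.78,"dx": 0.912,"dy": 0.555,"dz": 0.3,"rx": 0,"ry": 0,"rz": -0.0033},{"jaw": 0.78,"dx": 0.912,"dy": 0.555,"dz": 0.6,"rx": 0,"ry": 0,"rz": -0.0033},{"jaw": 0.78,"dx": 0.912,"dy": 0.555,"dz": 0.8,"rx": 0,"ry": 0,"rz": -0.0033},{"jaw": 0.78,"dx": 0.912,"dy": 0.555,"dz": 0.8,"rx": 0,"ry": 0,"rz": -0.0033},{"jaw": 0.78,"dx": 0.912,"dy": 0.555,"dz": 0.8,"rx": 0,"ry": 0,"rz": -0.0033}]}}

```text
clock: 4.6
eef_pos: [484.9, 53.5, 62.8]
eef_rot: [-3.142, -0.0, 2.965]
contact_force: [1.3, 0.4, 0.9]
width: 0.22
finger_force: 0.0
```

```bash
cat >> h.py <<'E'
def st():
    s=env.get_state();v=np.load('pose.npy');th=v[2];M=np.array([[np.cos(th),-np.sin(th)],[np.sin(th),np.cos(th)]])
    e=np.array(s['eef_pos']);print('cad',(M.T@(e[:2]-v[:2])).round(1),'z',e[2].round(1),'yaw',np.degrees(s['eef_rot'][2]).round(2),'F',(M.T@np.array(s['contact_force'])[:2]).round(1),np.round(s['contact_force'][2],1),'w',round(s['width'],3),s['clock'],'q6',round(s['joints'][5],2))
E
python3 - <<'E'
from h import *
st()
im,p=snap('side','s1',(180,130,330,260),4)
im,p=snap('wrist','w2')
E
```

```text
cad [-74.3  39.1] z 62.8 yaw 169.87 F [1.2 0.6] 0.9 w 0.22 4.6 q6 -1.53
```

View pics/s1.png

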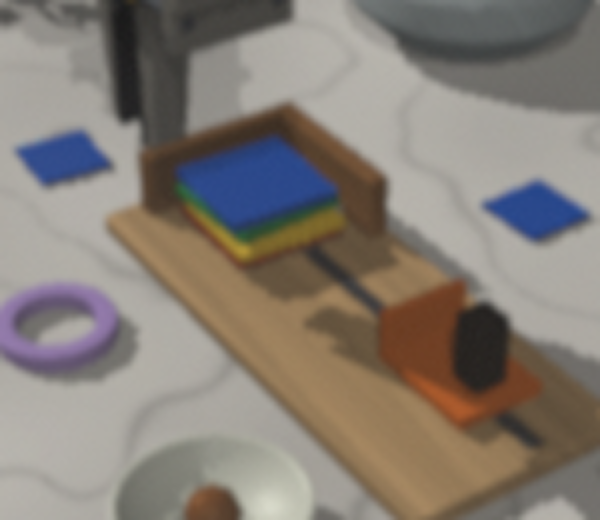

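Run:
```python
from h import *
a,b=L('scene0'),L('s1');v=np.load('pose.npy')
def W(c):
    th=v[2];return [v[0]+np.cos(th)*c[0]-np.sin(th)*c[1],v[1]+np.sin(th)*c[0]+np.cos(th)*c[1],c[2]]
for n,c in [('tcp',(-74.3,39.1,63)),('cornerNL',(-76,95,12)),('fence top out',(-56,89,50)),('grip',(0,-146.5,61.5)),('cornK',(-76,-195,12)),('blue',(-10,37,44))]:
    q=proj(b,W(c));print(n,q.round(),((q-[180,130])*4).round(),'scene',proj(a,W(c)).round())
w=L('w2');print('wrist cam',w['xyz'],w['rotation'])
```

```text
tcp [218. 175.] [152. 181.] scene [303. 200.]
cornerNL [206. 183.] [105. 213.] scene [323. 224.]
fence top out [214. 167.] [138. 149.] scene [319. 217.]
grip [303. 210.] [491. 318.] scene [215. 190.]
cornK [284. 261.] [418. 524.] scene [218. 179.]
blue [245. 174.] [261. 176.] scene [288. 224.]
wrist cam [413.9965635   66.02429356 266.5694355 ] [2.87400900e+00 1.22841813e-03 1.39367571e+00]
```

The side view shows the fingertips near (130,120) and (165,150), but I projected them at (152,181). I'll check with another camera before going lower.

Run:
```python
from h import *
st()
im,p=snap('scene','c1')
w=L('w2')['im']
a=cv2.resize(im[140:270,200:350],(600,520),interpolation=cv2.INTER_CUBIC)
b=cv2.resize(w,(693,520))
o=np.hstack([a,b]);o=cv2.resize(o,(798,320),interpolation=cv2.INTER_AREA);cv2.imwrite('pics/d.png',o[...,::-1])
```

```text
cad [-71.8  38.9] z 64.8 yaw 169.84 F [0.8 0.2] -0.5 w 0.214 4.7 q6 -1.53
```

View pics/d.png

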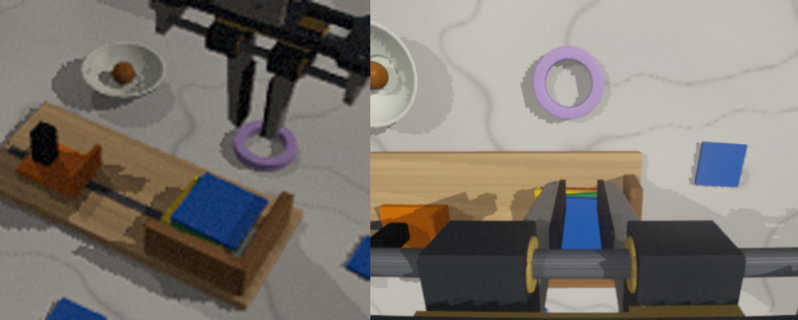

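Run:
```python
from h import *
a,b,w=L('c1'),L('s1'),L('w2')
def tri(pa,pb):
    A=[];B=[]
    for p,x in((a,pa),(b,pb)):
        d=ray(p,x);d/=np.linalg.norm(d);M=np.eye(3)-np.outer(d,d);A.append(M);B.append(M@p['xyz'])
    return np.linalg.lstsq(np.vstack(A),np.hstack(B),rcond=None)
t1,t2=tri([296.5,190.8],[221,167]),tri([308.6,195.7],[211,160]);print(t1[:2],t2[:2])
print('proj in wrist of tcp and of tri tips',[proj(w,x).round() for x in ([484.9,53.5,62.8],t1[0],t2[0])])
st()
i1=a['im'][165:225,270:340];i2=b['im'][140:200,190:260]
o=np.hstack([cv2.resize(i,(398,341),interpolation=cv2.INTER_CUBIC) for i in(i1,i2)])
cv2.imwrite('pics/e.png',o[...,::-1])
```

```text
(array([485.38020282,  39.29637865,  88.03321051]), array([8.4446765])) (array([487.91060983,  70.13558331,  88.31766799]), array([50.73432701]))
proj in wrist of tcp and of tri tips [array([253., 209.]), array([229., 228.]), array([283., 224.])]
cad [-71.7  38.9] z 64.9 yaw 169.83 F [ 0.3 -0.8] 0.6 w 0.22 4.75 q6 -1.53
```

View pics/e.png

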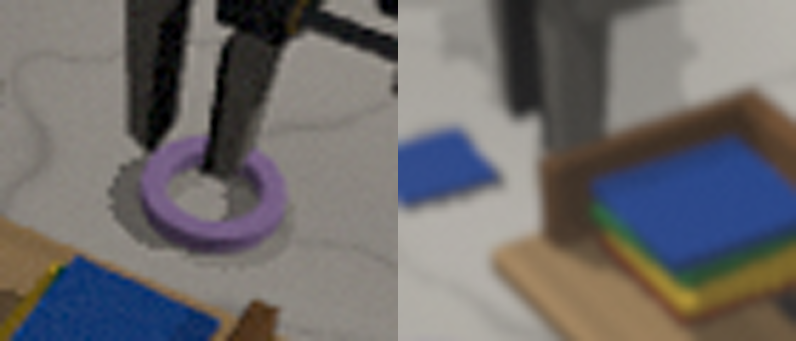

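Triangulation puts the fingertips at the right x and y but higher than the reported TCP z. I'll settle it by touch, lowering gently onto the bare board in front of the tiles.

Request:
{"op": "send_rows", "data": {"plan": [{"jaw": 0.78,"dx": -0.05,"dy": 0,"dz": 0.1,"rx": 0,"ry": 0,"rz": 0},{"jaw": 0.78,"dx": -0.05,"dy": 0,"dz": 0.2,"rx": 0,"ry": 0,"rz": 0},{"jaw": 0.78,"dx": -0.05,"dy": 0,"dz": 0.23,"rx": 0,"ry": 0,"rz": 0},{"jaw": 0.78,"dx": -0.05,"dy": 0,"dz": 0.23,"rx": 0,"ry": 0,"rz": 0}]}}

```text
clock: 5.15
eef_pos: [492.7, 52.0, 28.3]
eef_rot: [3.142, 0.001, 2.964]
contact_force: [0.8, 0.4, 0.9]
width: 0.22
finger_force: 0.0
```

Request:
{"op": "send_rows", "data": {"plan": [{"jaw": 0.78,"dx": 0,"dy": 0,"dz": 0.04,"rx": 0,"ry": 0,"rz": 0},{"jaw": 0.78,"dx": 0,"dy": 0,"dz": 0.04,"rx": 0,"ry": 0,"rz": 0}]}}

```text
clock: 5.35
eef_pos: [492.2, 52.2, 21.7]
eef_rot: [3.142, 0.0, 2.965]
contact_force: [-0.7, -0.8, 0.2]
width: 0.223
finger_force: 0.0
```

Run:
```python
from h import *
st();s=env.get_state();print(s['contact_force'])
a,p=snap('side','s2');b,p=snap('scene','c2');st()
i1=b[165:235,270:350];i2=a[140:210,190:270]
o=np.hstack([cv2.resize(i,(398,348),interpolation=cv2.INTER_CUBIC) for i in(i1,i2)])
cv2.imwrite('pics/f.png',o[...,::-1])
```

```text
cad [-66.9  39. ] z 21.7 yaw 169.85 F [-0.6 -0.9] 0.2 w 0.223 5.35 q6 -1.53
[-0.69363507 -0.75688608  0.24617258]
cad [-66.8  39.1] z 21.9 yaw 169.86 F [ 0.6 -0.5] -0.6 w 0.219 5.45 q6 -1.53
```

View pics/f.png

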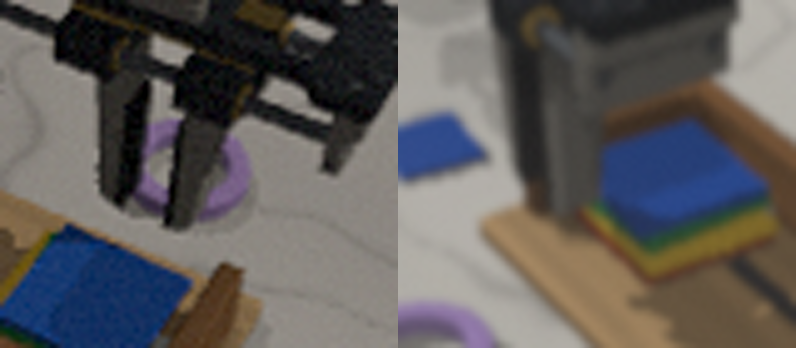

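Run:
```python
from h import *
v=np.load('pose.npy');b=L('s2');a=L('c2');th=v[2]
W=lambda c:[v[0]+np.cos(th)*c[0]-np.sin(th)*c[1],v[1]+np.sin(th)*c[0]+np.cos(th)*c[1],c[2]]
for z in(12,22,32,42):
    for c in [(-67,19,z),(-67,59,z)]:
        q=proj(b,W(c));r=proj(a,W(c));print(c,((q-[190,140])*398/80+[398,0]).round(),((r-[270,165])*398/80).round())
```

```text
(-67, 19, 12) [582. 293.] [106. 242.]
(-67, 59, 12) [536. 248.] [183. 275.]
(-67, 19, 22) [581. 274.] [108. 228.]
(-67, 59, 22) [535. 229.] [185. 261.]
(-67, 19, 32) [580. 254.] [109. 213.]
(-67, 59, 32) [533. 210.] [188. 246.]
(-67, 19, 42) [579. 234.] [111. 198.]
(-67, 59, 42) [532. 190.] [190. 231.]
```

Request:
{"op": "send_rows", "data": {"plan": [{"jaw": 0.78,"dx": 0,"dy": 0,"dz": 0.05,"rx": 0,"ry": 0,"rz": 0},{"jaw": 0.78,"dx": 0,"dy": 0,"dz": 0.06,"rx": 0,"ry": 0,"rz": 0},{"jaw": 0.78,"dx": 0,"dy": 0,"dz": 0.06,"rx": 0,"ry": 0,"rz": 0}]}}

```text
clock: 5.75
eef_pos: [491.4, 52.3, 11.9]
eef_rot: [-3.142, -0.001, 2.965]
contact_force: [-0.4, -0.7, -0.0]
width: 0.217
finger_force: 0.0
```

Request:
{"op": "send_rows", "data": {"plan": [{"jaw": 0.78,"dx": 0,"dy": 0,"dz": 0.01,"rx": 0,"ry": 0,"rz": 0},{"jaw": 0.78,"dx": 0,"dy": 0,"dz": 0.01,"rx": 0,"ry": 0,"rz": 0}]}}

```text
clock: 5.95
eef_pos: [492.0, 52.3, 10.9]
eef_rot: [-3.142, -0.0, 2.965]
contact_force: [-0.2, -0.4, 0.1]
width: 0.222
finger_force: 0.0
```

Request:
{"op": "send_rows", "data": {"plan": [{"jaw": 0.78,"dx": 0,"dy": 0,"dz": 0.02,"rx": 0,"ry": 0,"rz": 0},{"jaw": 0.78,"dx": 0,"dy": 0,"dz": 0.02,"rx": 0,"ry": 0,"rz": 0}]}}

```text
clock: 6.15
eef_pos: [491.7, 52.3, 7.6]
eef_rot: [-3.142, -0.001, 2.965]
contact_force: [0.3, 1.1, -0.3]
width: 0.218
finger_force: 0.0
```

Request:
{"op": "send_rows", "data": {"plan": [{"jaw": 0.78,"dx": 0,"dy": 0,"dz": 0.02,"rx": 0,"ry": 0,"rz": 0},{"jaw": 0.78,"dx": 0,"dy": 0,"dz": 0.02,"rx": 0,"ry": 0,"rz": 0}]}}

```text
clock: 6.35
eef_pos: [491.7, 52.3, 4.6]
eef_rot: [-3.142, -0.001, 2.965]
contact_force: [-0.2, -0.4, 0.6]
width: 0.224
finger_force: 0.0
```

Request:
{"op": "send_rows", "data": {"plan": [{"jaw": 0.78,"dx": 0,"dy": 0,"dz": 0.02,"rx": 0,"ry": 0,"rz": 0},{"jaw": 0.78,"dx": 0,"dy": 0,"dz": 0.02,"rx": 0,"ry": 0,"rz": 0}]}}

```text
clock: 6.55
eef_pos: [491.6, 52.3, 1.6]
eef_rot: [-3.142, -0.001, 2.965]
contact_force: [-0.5, 0.2, -0.4]
width: 0.222
finger_force: 0.0
```

Request:
{"op": "send_rows", "data": {"plan": [{"jaw": 0.78,"dx": 0,"dy": 0,"dz": 0.02,"rx": 0,"ry": 0,"rz": 0},{"jaw": 0.78,"dx": 0,"dy": 0,"dz": 0.02,"rx": 0,"ry": 0,"rz": 0}]}}

```text
clock: 6.75
eef_pos: [491.7, 52.3, -1.4]
eef_rot: [-3.142, -0.001, 2.965]
contact_force: [-0.3, -0.2, 0.3]
width: 0.224
finger_force: 0.0
```

Run:
```python
from h import *
st()
a,p=snap('side','s3');b,p=snap('scene','c3')
i1=b[165:235,270:350];i2=a[140:210,190:270]
o=np.hstack([cv2.resize(i,(398,348),interpolation=cv2.INTER_CUBIC) for i in(i1,i2)])
cv2.imwrite('pics/g.png',o[...,::-1])
```

```text
cad [-67.4  39.1] z -1.4 yaw 169.86 F [-0.3 -0.2] 0.3 w 0.224 6.75 q6 -1.53
```

View pics/g.png

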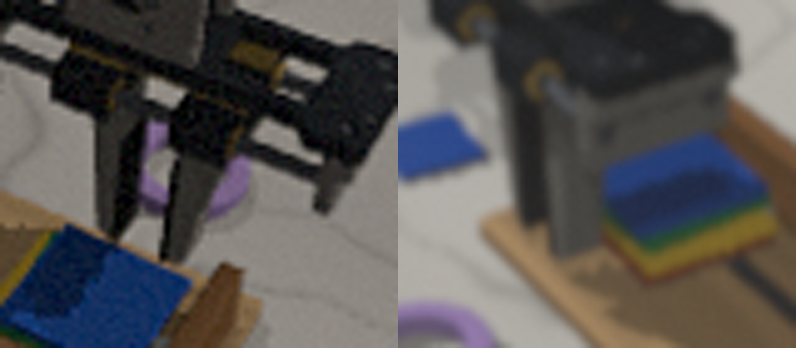

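Request:
{"op": "send_rows", "data": {"plan": [{"jaw": 0.78,"dx": 0,"dy": 0,"dz": 0.013,"rx": 0,"ry": 0,"rz": 0},{"jaw": 0.78,"dx": 0,"dy": 0,"dz": 0.013,"rx": 0,"ry": 0,"rz": 0}]}}

```text
clock: 7.05
eef_pos: [491.8, 52.3, -3.2]
eef_rot: [-3.142, -0.0, 2.965]
contact_force: [0.9, 0.6, 1.1]
width: 0.218
finger_force: 0.0
```

Request:
{"op": "send_rows", "data": {"plan": [{"jaw": 0.78,"dx": 0,"dy": 0,"dz": 0.013,"rx": 0,"ry": 0,"rz": 0},{"jaw": 0.78,"dx": 0,"dy": 0,"dz": 0.013,"rx": 0,"ry": 0,"rz": 0}]}}

```text
clock: 7.25
eef_pos: [491.8, 52.3, -5.2]
eef_rot: [-3.142, -0.0, 2.965]
contact_force: [0.0, 0.5, 0.4]
width: 0.22
finger_force: 0.0
```

Request:
{"op": "send_rows", "data": {"plan": [{"jaw": 0.78,"dx": 0,"dy": 0,"dz": 0.013,"rx": 0,"ry": 0,"rz": 0},{"jaw": 0.78,"dx": 0,"dy": 0,"dz": 0.013,"rx": 0,"ry": 0,"rz": 0}]}}

```text
clock: 7.45
eef_pos: [491.8, 52.3, -7.1]
eef_rot: [-3.142, -0.0, 2.965]
contact_force: [-0.7, 0.1, 0.1]
width: 0.223
finger_force: 0.0
```

Request:
{"op": "send_rows", "data": {"plan": [{"jaw": 0.78,"dx": 0,"dy": 0,"dz": 0.013,"rx": 0,"ry": 0,"rz": 0},{"jaw": 0.78,"dx": 0,"dy": 0,"dz": 0.013,"rx": 0,"ry": 0,"rz": 0}]}}

```text
clock: 7.65
eef_pos: [491.8, 52.3, -9.1]
eef_rot: [-3.142, -0.001, 2.965]
contact_force: [-0.7, -0.0, -1.0]
width: 0.22
finger_force: 0.0
```

Request:
{"op": "send_rows", "data": {"plan": [{"jaw": 0.78,"dx": 0,"dy": 0,"dz": 0.013,"rx": 0,"ry": 0,"rz": 0},{"jaw": 0.78,"dx": 0,"dy": 0,"dz": 0.013,"rx": 0,"ry": 0,"rz": 0}]}}

```text
clock: 7.85
eef_pos: [491.8, 52.3, -11.0]
eef_rot: [-3.142, -0.0, 2.965]
contact_force: [0.9, -0.1, -0.6]
width: 0.221
finger_force: 0.0
```

Request:
{"op": "send_rows", "data": {"plan": [{"jaw": 0.78,"dx": 0,"dy": 0,"dz": 0.013,"rx": 0,"ry": 0,"rz": 0},{"jaw": 0.78,"dx": 0,"dy": 0,"dz": 0.013,"rx": 0,"ry": 0,"rz": 0}]}}

```text
clock: 8.05
eef_pos: [491.8, 52.3, -13.0]
eef_rot: [-3.142, -0.0, 2.965]
contact_force: [0.5, 0.5, -0.2]
width: 0.224
finger_force: 0.0
```

Run:
```python
from h import *
st()
a,p=snap('side','s4');b,p=snap('scene','c4')
i1=b[165:235,270:350];i2=a[140:210,190:270]
o=np.hstack([cv2.resize(i,(398,348),interpolation=cv2.INTER_CUBIC) for i in(i1,i2)])
cv2.imwrite('pics/g2.png',o[...,::-1])
```

```text
cad [-67.3  39.1] z -13.0 yaw 169.86 F [0.4 0.6] -0.2 w 0.224 8.05 q6 -1.53
```

View pics/g2.png

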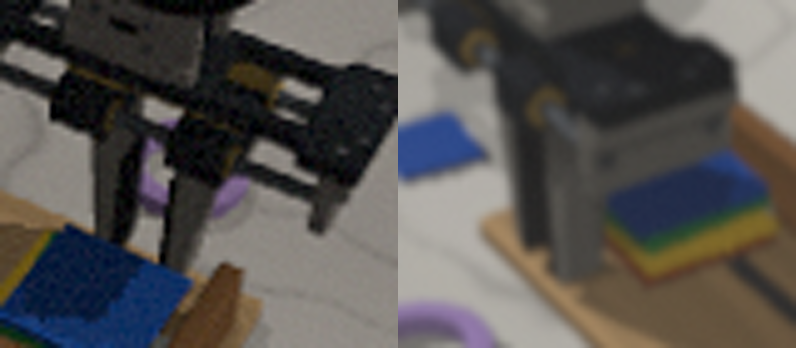

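The tips now look about 3 mm above the board, at roughly z 15, with the front row of tiles just ahead. I've used all 10 picture views, so from here I'll rely on touch and on numbers from colour segmentation. Continuing until contact.

Request:
{"op": "send_rows", "data": {"plan": [{"jaw": 0.78,"dx": 0,"dy": 0,"dz": 0.013,"rx": 0,"ry": 0,"rz": 0},{"jaw": 0.78,"dx": 0,"dy": 0,"dz": 0.013,"rx": 0,"ry": 0,"rz": 0}]}}

```text
clock: 8.35
eef_pos: [491.8, 52.3, -14.9]
eef_rot: [-3.142, -0.0, 2.965]
contact_force: [-0.5, 0.3, 1.0]
width: 0.219
finger_force: 0.0
```

Request:
{"op": "send_rows", "data": {"plan": [{"jaw": 0.78,"dx": 0,"dy": 0,"dz": 0.01,"rx": 0,"ry": 0,"rz": 0},{"jaw": 0.78,"dx": 0,"dy": 0,"dz": 0.01,"rx": 0,"ry": 0,"rz": 0}]}}

```text
clock: 8.55
eef_pos: [491.8, 52.3, -16.3]
eef_rot: [-3.142, -0.0, 2.965]
contact_force: [1.1, 1.0, 0.5]
width: 0.219
finger_force: 0.0
```

Run:
```python
from h import *
st()
w,p=snap('wrist','w5')
v=np.load('pose.npy');th=v[2];M=np.array([[np.cos(th),-np.sin(th)],[np.sin(th),np.cos(th)]])
print(p['xyz'],p['rotation'],'tcp px',proj(p,env.get_state()['eef_pos']))
# dark pixel profile of fingers: rows of gradient along columns near fingers
g=cv2.cvtColor(w,cv2.COLOR_RGB2GRAY)
for c in range(190,320,8): print(c,g[150:260:5,c].tolist())
```

```text
cad [-67.2  39.1] z -16.3 yaw 169.86 F [0.9 1.2] 0.5 w 0.219 8.55 q6 -1.53
[419.98747121  65.04387925 186.25592105] [2.87768718e+00 1.30740283e-03 1.39387079e+00] tcp px [252.892283   212.02742102]
190 [139, 181, 188, 189, 190, 190, 190, 190, 189, 189, 190, 188, 122, 162, 158, 107, 105, 103, 111, 113, 109, 98]
198 [141, 140, 158, 189, 189, 188, 189, 189, 189, 188, 189, 189, 121, 165, 119, 105, 104, 105, 90, 99, 95, 97]
206 [139, 138, 164, 189, 189, 189, 190, 188, 191, 188, 188, 187, 120, 164, 147, 103, 98, 99, 98, 96, 95, 97]
214 [148, 140, 157, 191, 188, 190, 189, 189, 188, 187, 184, 184, 120, 162, 99, 100, 96, 100, 99, 98, 88, 94]
222 [155, 139, 189, 190, 190, 189, 188, 188, 185, 184, 179, 176, 119, 156, 93, 101, 95, 73, 49, 48, 46, 40]
230 [157, 139, 189, 188, 189, 189, 188, 187, 184, 181, 177, 170, 121, 127, 52, 53, 48, 44, 46, 48, 43, 40]
238 [156, 169, 188, 190, 190, 189, 188, 187, 184, 180, 175, 168, 119, 159, 141, 97, 89, 87, 87, 91, 87, 86]
246 [150, 170, 176, 188, 189, 188, 188, 188, 186, 181, 177, 169, 119, 162, 143, 94, 90, 87, 93, 92, 89, 87]
254 [152, 172, 177, 189, 189
[... 270 characters left out ...]
107, 103, 84, 85, 84, 82, 112]
278 [189, 189, 189, 189, 187, 188, 186, 177, 171, 168, 176, 183, 119, 134, 60, 57, 56, 53, 46, 40, 45, 38]
286 [189, 189, 189, 188, 188, 185, 181, 170, 170, 179, 182, 184, 124, 164, 100, 102, 100, 102, 100, 97, 73, 48]
294 [188, 188, 189, 189, 189, 186, 178, 172, 179, 184, 186, 187, 123, 164, 123, 103, 101, 98, 98, 97, 99, 95]
302 [189, 189, 192, 190, 189, 186, 177, 174, 181, 186, 189, 187, 122, 163, 161, 137, 132, 102, 100, 100, 99, 97]
310 [190, 188, 190, 192, 190, 187, 182, 169, 184, 187, 188, 187, 123, 164, 162, 152, 134, 132, 135, 115, 100, 98]
318 [188, 187, 190, 191, 191, 189, 181, 170, 187, 188, 190, 189, 125, 162, 160, 153, 134, 130, 137, 136, 118, 91]
```

Tips are about 4 mm above the board and below the red tile. Now I'll push toward the back fence.

Request:
{"op": "send_rows", "data": {"plan": [{"jaw": 0.78,"dx": -0.03,"dy": 0,"dz": 0,"rx": 0,"ry": 0,"rz": 0},{"jaw": 0.78,"dx": -0.06,"dy": 0,"dz": 0,"rx": 0,"ry": 0,"rz": 0},{"jaw": 0.78,"dx": -0.08,"dy": 0,"dz": 0,"rx": 0,"ry": 0,"rz": 0},{"jaw": 0.78,"dx": -0.1,"dy": 0,"dz": 0,"rx": 0,"ry": 0,"rz": 0},{"jaw": 0.78,"dx": -0.12,"dy": 0,"dz": 0,"rx": 0,"ry": 0,"rz": 0},{"jaw": 0.78,"dx": -0.13,"dy": 0,"dz": 0,"rx": 0,"ry": 0,"rz": 0},{"jaw": 0.78,"dx": -0.13,"dy": 0,"dz": 0,"rx": 0,"ry": 0,"rz": 0}]}}

```text
clock: 9.3
eef_pos: [511.6, 48.7, -16.2]
eef_rot: [-3.142, 0.0, 2.965]
contact_force: [-0.1, 0.8, 0.7]
width: 0.221
finger_force: 0.0
```

Request:
{"op": "send_rows", "data": {"plan": [{"jaw": 0.78,"dx": -0.01,"dy": 0,"dz": 0,"rx": 0,"ry": 0,"rz": 0},{"jaw": 0.78,"dx": -0.02,"dy": 0,"dz": 0,"rx": 0,"ry": 0,"rz": 0},{"jaw": 0.78,"dx": -0.02,"dy": 0,"dz": 0,"rx": 0,"ry": 0,"rz": 0}]}}

```text
clock: 9.6
eef_pos: [513.9, 48.4, -16.3]
eef_rot: [3.141, -0.001, 2.965]
contact_force: [-1.8, 1.5, 1.2]
width: 0.216
finger_force: 0.9
```

Request:
{"op": "send_rows", "data": {"plan": [{"jaw": 0.78,"dx": -0.01,"dy": 0,"dz": 0,"rx": 0,"ry": 0,"rz": 0},{"jaw": 0.78,"dx": -0.02,"dy": 0,"dz": 0,"rx": 0,"ry": 0,"rz": 0},{"jaw": 0.78,"dx": -0.02,"dy": 0,"dz": 0,"rx": 0,"ry": 0,"rz": 0}]}}

```text
clock: 9.9
eef_pos: [514.3, 48.5, -16.7]
eef_rot: [-3.142, -0.006, 2.965]
contact_force: [-9.4, 2.4, 7.2]
width: 0.219
finger_force: 4.8
```

Run:
```python
from h import *
st(); st()
```

```text
cad [-44.5  39.3] z -16.7 yaw 169.87 F [-9.6  0.7] 7.2 w 0.219 9.9 q6 -1.53
cad [-44.5  39.3] z -16.7 yaw 169.87 F [-9.6  0.7] 7.2 w 0.219 9.9 q6 -1.53
```

All four edges met the fence with about 10 N at TCP x -44.5. I'll lift off, turn 90° and check the stack from above before pushing the other way.

Request:
{"op": "send_rows", "data": {"plan": [{"jaw": 0.78,"dx": 0.1,"dy": 0,"dz": 0,"rx": 0,"ry": 0,"rz": 0},{"jaw": 0.78,"dx": 0.1,"dy": 0,"dz": -0.3,"rx": 0,"ry": 0,"rz": 0},{"jaw": 0.78,"dx": 0.1,"dy": 0,"dz": -0.6,"rx": 0,"ry": 0,"rz": 0},{"jaw": 0.78,"dx": 0.1,"dy": 0,"dz": -0.9,"rx": 0,"ry": 0,"rz": 0}]}}

```text
clock: 10.3
eef_pos: [502.5, 50.3, 120.5]
eef_rot: [-3.141, 0.001, 2.964]
contact_force: [0.5, 0.3, 0.8]
width: 0.218
finger_force: 0.0
```

Request:
{"op": "send_rows", "data": {"plan": [{"jaw": 0.78,"dx": -0.365,"dy": -0.56,"dz": -0.3,"rx": 0,"ry": 0,"rz": 0.25},{"jaw": 0.78,"dx": -0.365,"dy": -0.56,"dz": -0.3,"rx": 0,"ry": 0,"rz": 0.25},{"jaw": 0.78,"dx": -0.365,"dy": -0.56,"dz": -0.3,"rx": 0,"ry": 0,"rz": 0.25},{"jaw": 0.78,"dx": -0.365,"dy": -0.56,"dz": -0.3,"rx": 0,"ry": 0,"rz": 0.25},{"jaw": 0.78,"dx": -0.365,"dy": -0.56,"dz": -0.3,"rx": 0,"ry": 0,"rz": 0.25},{"jaw": 0.78,"dx": -0.365,"dy": -0.56,"dz": -0.3,"rx": 0,"ry": 0,"rz": 0.25},{"jaw": 0.78,"dx": -0.365,"dy": -0.56,"dz": -0.3,"rx": 0,"ry": 0,"rz": 0.25},{"jaw": 0.78,"dx": -0.365,"dy": -0.56,"dz": -0.3,"rx": 0,"ry": 0,"rz": 0.25},{"jaw": 0.78,"dx": -0.365,"dy": -0.56,"dz": -0.3,"rx": 0,"ry": 0,"rz": 0.25},{"jaw": 0.78,"dx": -0.365,"dy": -0.56,"dz": -0.3,"rx": 0,"ry": 0,"rz": 0.25},{"jaw": 0.78,"dx": -0.365,"dy": -0.56,"dz": -0.3,"rx": 0,"ry": 0,"rz": 0.25},{"jaw": 0.78,"dx": -0.365,"dy": -0.56,"dz": -0.3,"rx": 0,"ry": 0,"rz": 0.25}]}}

```text
clock: 11.5
eef_pos: [541.9, -42.2, 164.0]
eef_rot: [3.14, 0.0, 1.394]
contact_force: [0.5, -0.1, 0.7]
width: 0.219
finger_force: 0.0
```

```bash
cat >> h.py <<'E'
def rect(p,z,x0=-90,x1=60,y0=-30,y1=100,s=2):
    v=np.load('pose.npy');c,n=np.cos(v[2]),np.sin(v[2])
    xs,ys=np.meshgrid(np.arange(x0,x1,1/s),np.arange(y0,y1,1/s))
    P=np.stack([v[0]+c*xs-n*ys,v[1]+n*xs+c*ys,np.full_like(xs,z)],-1).reshape(-1,3)
    m=np.array([proj(p,q) for q in P],np.float32).reshape(*xs.shape,2)
    return cv2.remap(p['im'],m[...,0],m[...,1],cv2.INTER_LINEAR),xs,ys
HUE={'red':((170,10),),'yellow':((20,33),),'green':((45,85),),'blue':((100,125),),'orange':((5,16),)}
def mask(im,col):
    h,s,v=cv2.split(cv2.cvtColor(im,cv2.COLOR_RGB2HSV));(a,b),=HUE[col]
    hm=(h>=a)&(h<=b) if a<b else (h>=a)|(h<=b)
    return (hm&(s>110)&(v>50)).astype(np.uint8)
def tiles(p):
    for col,z in(('blue',44),('green',38),('yellow',32),('red',26)):
        r,xs,ys=rect(p,z);m=mask(r,col);n,l,stt,_=cv2.connectedComponentsWithStats(m)
        if n<2: print(col,'none');continue
        k=1+np.argmax(stt[1:,4]);m=l==k
        q=lambda a:np.percentile(a[m],[1,50,99]).round(1)
        rc=cv2.minAreaRect(np.argwhere(m)[:,::-1].astype(np.float32))
        print(col,'n',m.sum(),'x',q(xs),'y',q(ys),'rect',np.round(rc[1],0)/2,round(rc[2],1))
E
python3 - <<'E'
from h import *
st(); snap('wrist','w6');snap('side','s6');snap('scene','c6')
for n in('w1','w6','s6','c6'):print(n);tiles(L(n))
E
```

```text
cad [ -1.3 -45.1] z 164.0 yaw 79.85 F [ 0.6 -0. ] 0.7 w 0.219 11.5 q6 -0.12
w1
blue n 16204 x [-43.5 -12.5  18.5] y [ 6.  37.5 69. ] rect [64.5 64. ] 88.1
green n 76 x [-46.5 -45.5 -45. ] y [48.4 59.5 64.5] rect [16.5  1.5] 90.0
yellow n 2606 x [-48.  -12.5  15.5] y [-6.5 -1.   6.5] rect [13.5 65. ] 86.4
red none
w6
blue n 16116 x [-32.   -1.2  30. ] y [ 6.5 37.5 68.5] rect [63.5 63.5] 89.1
green n 23 x [-28.9 -24.5 -20.6] y [4. 5. 5.] rect [8.5 1. ] -0.0
yellow n 2152 x [-34.    0.2  29.5] y [-5.2 -1.   3.5] rect [ 9. 65.] 89.1
red none
s6
blue n 18204 x [-36.5  -4.   28.5] y [ 1.  35.  68.5] rect [70. 67.] 90.0
green none
yellow n 4656 x [-36.5  -7.5  30. ] y [-9.   0.5 49.5] rect [50.  86.5] 55.2
red n 539 x [-39.5 -37.5 -35.5] y [ 5.5 28.5 50.3] rect [46.5  4.5] 90.0
c6
blue n 15154 x [-28.5   0.5  29.5] y [ 7.5 39.  70.5] rect [65.  60.5] 89.3
green none
yellow n 1089 x [-31.5  -4.   21. ] y [-5.  -1.5  1. ] rect [ 6.  54.5] 88.6
red n 5 x [48.5 49.  49.5] y [-2.5 -2.5 -2. ] rect [0.5 1. ] 90.0
```

The x push worked: blue and yellow now read x -33..30, square to about 1°. Now I'll go down on the -y side and push toward the left fence.

Request:
{"op": "send_rows", "data": {"plan": [{"jaw": 0.78,"dx": 0,"dy": 0,"dz": 0.3,"rx": 0,"ry": 0,"rz": 0},{"jaw": 0.78,"dx": 0,"dy": 0,"dz": 0.6,"rx": 0,"ry": 0,"rz": 0},{"jaw": 0.78,"dx": 0,"dy": 0,"dz": 0.9,"rx": 0,"ry": 0,"rz": 0},{"jaw": 0.78,"dx": 0,"dy": 0,"dz": 1,"rx": 0,"ry": 0,"rz": 0},{"jaw": 0.78,"dx": 0,"dy": 0,"dz": 1,"rx": 0,"ry": 0,"rz": 0}]}}

```text
clock: 12.15
eef_pos: [539.5, -41.3, 11.9]
eef_rot: [-3.137, -0.001, 1.394]
contact_force: [-0.0, 0.2, 0.9]
width: 0.221
finger_force: 0.0
```

Request:
{"op": "send_rows", "data": {"plan": [{"jaw": 0.78,"dx": 0,"dy": 0,"dz": 0.1,"rx": 0,"ry": 0,"rz": 0},{"jaw": 0.78,"dx": 0,"dy": 0,"dz": 0.19,"rx": 0,"ry": 0,"rz": 0},{"jaw": 0.78,"dx": 0,"dy": 0,"dz": 0.19,"rx": 0,"ry": 0,"rz": 0}]}}

```text
clock: 12.45
eef_pos: [540.8, -41.7, -15.6]
eef_rot: [-3.14, -0.0, 1.394]
contact_force: [-1.0, 0.2, -0.9]
width: 0.22
finger_force: 0.0
```

Run:
```python
from h import *
st()
```

```text
cad [ -2.6 -44.9] z -15.6 yaw 79.86 F [-1.  0.] -0.9 w 0.22 12.45 q6 -0.12
```

Request:
{"op": "send_rows", "data": {"plan": [{"jaw": 0.78,"dx": 0.08,"dy": 0,"dz": 0,"rx": 0,"ry": 0,"rz": 0},{"jaw": 0.78,"dx": 0.15,"dy": 0,"dz": 0,"rx": 0,"ry": 0,"rz": 0},{"jaw": 0.78,"dx": 0.18,"dy": 0,"dz": 0,"rx": 0,"ry": 0,"rz": 0},{"jaw": 0.78,"dx": 0.2,"dy": 0,"dz": 0,"rx": 0,"ry": 0,"rz": 0},{"jaw": 0.78,"dx": 0.22,"dy": 0,"dz": 0,"rx": 0,"ry": 0,"rz": 0},{"jaw": 0.78,"dx": 0.24,"dy": 0,"dz": 0,"rx": 0,"ry": 0,"rz": 0},{"jaw": 0.78,"dx": 0.26,"dy": 0,"dz": 0,"rx": 0,"ry": 0,"rz": 0},{"jaw": 0.78,"dx": 0.28,"dy": 0,"dz": 0,"rx": 0,"ry": 0,"rz": 0},{"jaw": 0.78,"dx": 0.28,"dy": 0,"dz": 0,"rx": 0,"ry": 0,"rz": 0}]}}

```text
clock: 13.35
eef_pos: [548.9, -0.3, -14.6]
eef_rot: [3.141, -0.0, 1.394]
contact_force: [0.3, 0.5, 0.4]
width: 0.22
finger_force: 0.0
```

Request:
{"op": "send_rows", "data": {"plan": [{"jaw": 0.78,"dx": 0.01,"dy": 0,"dz": 0,"rx": 0,"ry": 0,"rz": 0},{"jaw": 0.78,"dx": 0.02,"dy": 0,"dz": 0,"rx": 0,"ry": 0,"rz": 0},{"jaw": 0.78,"dx": 0.02,"dy": 0,"dz": 0,"rx": 0,"ry": 0,"rz": 0}]}}

```text
clock: 13.65
eef_pos: [549.4, 2.5, -14.7]
eef_rot: [-3.142, -0.0, 1.394]
contact_force: [0.8, -1.0, 0.4]
width: 0.217
finger_force: 0.3
```

Run:
```python
from h import *
st()
```

```text
cad [-1.9  0.2] z -14.7 yaw 79.86 F [ 0.9 -0.9] 0.4 w 0.217 13.65 q6 -0.04
```

Request:
{"op": "send_rows", "data": {"plan": [{"jaw": 0.78,"dx": 0.01,"dy": 0,"dz": 0,"rx": 0,"ry": 0,"rz": 0},{"jaw": 0.78,"dx": 0.02,"dy": 0,"dz": 0,"rx": 0,"ry": 0,"rz": 0},{"jaw": 0.78,"dx": 0.02,"dy": 0,"dz": 0,"rx": 0,"ry": 0,"rz": 0}]}}

```text
clock: 13.95
eef_pos: [549.9, 5.6, -14.7]
eef_rot: [-3.141, -0.0, 1.394]
contact_force: [-0.8, -0.9, 0.4]
width: 0.216
finger_force: 0.2
```

Request:
{"op": "send_rows", "data": {"plan": [{"jaw": 0.78,"dx": 0.01,"dy": 0,"dz": 0,"rx": 0,"ry": 0,"rz": 0},{"jaw": 0.78,"dx": 0.01,"dy": 0,"dz": 0,"rx": 0,"ry": 0,"rz": 0}]}}

```text
clock: 14.15
eef_pos: [550.1, 6.6, -14.7]
eef_rot: [-3.142, 0.001, 1.394]
contact_force: [0.1, -1.9, 0.2]
width: 0.222
finger_force: 1.2
```

Run:
```python
from h import *
st()
```

```text
cad [-1.9  4.3] z -14.7 yaw 79.87 F [ 0.5 -1.9] 0.2 w 0.222 14.15 q6 -0.03
```

Force is just starting to build, so I'll press on a little.

Request:
{"op": "send_rows", "data": {"plan": [{"jaw": 0.78,"dx": 0.01,"dy": 0,"dz": 0,"rx": 0,"ry": 0,"rz": 0},{"jaw": 0.78,"dx": 0.02,"dy": 0,"dz": 0,"rx": 0,"ry": 0,"rz": 0},{"jaw": 0.78,"dx": 0.02,"dy": 0,"dz": 0,"rx": 0,"ry": 0,"rz": 0}]}}

```text
clock: 14.45
eef_pos: [550.2, 6.8, -14.7]
eef_rot: [-3.141, 0.005, 1.395]
contact_force: [-2.3, -12.6, 0.1]
width: 0.218
finger_force: 6.4
```

Run:
```python
from h import *
st()
```

```text
cad [-1.8  4.6] z -14.7 yaw 79.93 F [ -0.1 -12.8] 0.1 w 0.218 14.45 q6 -0.02
```

Blocked at y 4.6 with 13 N. I'll back off, lift and measure.

Request:
{"op": "send_rows", "data": {"plan": [{"jaw": 0.78,"dx": -0.1,"dy": 0,"dz": 0,"rx": 0,"ry": 0,"rz": 0},{"jaw": 0.78,"dx": -0.2,"dy": 0,"dz": -0.2,"rx": 0,"ry": 0,"rz": 0},{"jaw": 0.78,"dx": -0.33,"dy": 0,"dz": -0.5,"rx": 0,"ry": 0,"rz": 0},{"jaw": 0.78,"dx": -0.33,"dy": 0,"dz": -0.8,"rx": 0,"ry": 0,"rz": 0},{"jaw": 0.78,"dx": -0.33,"dy": 0,"dz": -1,"rx": 0,"ry": 0,"rz": 0},{"jaw": 0.78,"dx": -0.33,"dy": 0,"dz": -1,"rx": 0,"ry": 0,"rz": 0}]}}

```text
clock: 15.05
eef_pos: [545.6, -40.0, 141.0]
eef_rot: [3.131, 0.0, 1.393]
contact_force: [0.1, 0.1, -0.2]
width: 0.22
finger_force: 0.0
```

Run:
```python
from h import *
st(); snap('wrist','w7');snap('side','s7');snap('scene','c7')
for n in('w7','s7','c7'):print(n);tiles(L(n))
# profile outside: colours along caddy y line at several x in wrist rect z=44
r,xs,ys=rect(L('w7'),44,-60,60,-10,95,1)
for x in(-20,0,20):print('x',x,[tuple(r[j,x+60]) .__str__().replace('np.uint8','') for j in range(8,100,3) if not 30<j<78])
for y in(25,45,65):print('y',y,[str(tuple(int(k) for k in r[y+10,i])) for i in list(range(18,36,2))+list(range(84,112,2))])
```

```text
cad [  1.9 -42.4] z 141.0 yaw 79.83 F [0.1 0.1] -0.2 w 0.22 15.05 q6 -0.12
w7
blue n 16010 x [-34.   -3.   28.5] y [15.5 46.5 77. ] rect [63.  63.5] 90.0
green none
yellow none
red none
s7
blue n 17920 x [-38.   -5.5  27. ] y [ 9.  42.5 76. ] rect [67.5 69. ] 0.6
green none
yellow n 2101 x [-38.5 -16.   27.5] y [10.5 14.5 69. ] rect [46. 89.] 50.3
red n 979 x [-38.   -2.   27.5] y [ 7.5 11.5 15. ] rect [ 7.  66.5] 87.7
c7
blue n 14923 x [-30.    0.   29.5] y [16. 46. 76.] rect [61.5 63. ] -0.0
green none
yellow n 1 x [59.5 59.5 59.5] y [26. 26. 26.] rect [0. 0.] 0.0
red n 6 x [45.5 46.  46.5] y [90.  90.2 90.5] rect [0.5 1. ] 90.0
x -20 ['((139), (116), (83))', '((136), (112), (79))', '((137), (113), (82))', '((136), (113), (82))', '((134), (111), (81))', '((135), (112), (84))', '((54), (99), (173))', '((51), (99), (173))', '((48), (99), (175))', '((47), (91), (162))', '((45), (74), (131))', '((92), (70), (55))', '((142), (104), (67))', '((147), (108), (68))', '((147), (108), (67))']
x 0 ['((67), (66), (67))', '((67), (62), (67))', '((66), (63), (69))', '((118), (98), (77))', '((132)
[... 1171 characters left out ...]
 99, 175)', '(51, 101, 176)', '(54, 100, 174)', '(55, 101, 175)', '(57, 98, 169)', '(83, 69, 70)', '(128, 98, 76)', '(147, 110, 78)', '(143, 107, 77)', '(149, 111, 79)', '(151, 113, 80)', '(134, 102, 75)', '(112, 103, 97)', '(125, 122, 119)', '(125, 122, 118)', '(125, 122, 118)']
y 65 ['(136, 114, 80)', '(135, 110, 78)', '(132, 108, 77)', '(124, 104, 75)', '(55, 100, 170)', '(49, 102, 175)', '(50, 102, 175)', '(50, 100, 175)', '(49, 101, 174)', '(58, 103, 175)', '(58, 104, 176)', '(61, 98, 163)', '(82, 66, 65)', '(127, 95, 69)', '(147, 109, 78)', '(147, 110, 78)', '(150, 113, 79)', '(156, 117, 82)', '(146, 111, 78)', '(117, 108, 101)', '(150, 145, 140)', '(180, 176, 170)', '(181, 176, 170)']
```

Everything lines up to within about a millimetre. A second x tap will confirm the edges after the y push.

Request:
{"op": "send_rows", "data": {"plan": [{"jaw": 0.78,"dx": 0.587,"dy": -0.4,"dz": 0,"rx": 0,"ry": 0,"rz": -0.25},{"jaw": 0.78,"dx": 0.587,"dy": -0.4,"dz": 0,"rx": 0,"ry": 0,"rz": -0.25},{"jaw": 0.78,"dx": 0.587,"dy": -0.4,"dz": 0,"rx": 0,"ry": 0,"rz": -0.25},{"jaw": 0.78,"dx": 0.587,"dy": -0.4,"dz": 0,"rx": 0,"ry": 0,"rz": -0.25},{"jaw": 0.78,"dx": 0.587,"dy": -0.4,"dz": 0,"rx": 0,"ry": 0,"rz": -0.25},{"jaw": 0.78,"dx": 0.587,"dy": -0.4,"dz": 0,"rx": 0,"ry": 0,"rz": -0.25},{"jaw": 0.78,"dx": 0.587,"dy": -0.4,"dz": 0,"rx": 0,"ry": 0,"rz": -0.25},{"jaw": 0.78,"dx": 0.587,"dy": -0.4,"dz": 0,"rx": 0,"ry": 0,"rz": -0.25},{"jaw": 0.78,"dx": 0.587,"dy": -0.4,"dz": 0,"rx": 0,"ry": 0,"rz": -0.25},{"jaw": 0.78,"dx": 0.587,"dy": -0.4,"dz": 0,"rx": 0,"ry": 0,"rz": -0.25},{"jaw": 0.78,"dx": 0.587,"dy": -0.4,"dz": 0,"rx": 0,"ry": 0,"rz": -0.25},{"jaw": 0.78,"dx": 0.587,"dy": -0.4,"dz": 0,"rx": 0,"ry": 0,"rz": -0.25}]}}

```text
clock: 16.4
eef_pos: [496.8, 58.6, 133.0]
eef_rot: [3.142, -0.004, 2.965]
contact_force: [-0.2, -0.4, -0.1]
width: 0.22
finger_force: 0.0
```

Run:
```python
from h import *
st()
```

```text
cad [-63.5  46.2] z 133.0 yaw 169.87 F [-0.1 -0.4] -0.1 w 0.22 16.4 q6 -1.52
```

Request:
{"op": "send_rows", "data": {"plan": [{"jaw": 0.78,"dx": 0,"dy": -0.03,"dz": 0.3,"rx": 0,"ry": 0,"rz": 0},{"jaw": 0.78,"dx": 0,"dy": -0.03,"dz": 0.6,"rx": 0,"ry": 0,"rz": 0},{"jaw": 0.78,"dx": 0,"dy": -0.03,"dz": 0.85,"rx": 0,"ry": 0,"rz": 0},{"jaw": 0.78,"dx": 0,"dy": -0.03,"dz": 0.98,"rx": 0,"ry": 0,"rz": 0},{"jaw": 0.78,"dx": 0,"dy": -0.03,"dz": 0.98,"rx": 0,"ry": 0,"rz": 0},{"jaw": 0.78,"dx": -0.05,"dy": -0.03,"dz": 0.98,"rx": 0,"ry": 0,"rz": 0},{"jaw": 0.78,"dx": -0.09,"dy": -0.03,"dz": 0.98,"rx": 0,"ry": 0,"rz": 0},{"jaw": 0.78,"dx": -0.11,"dy": -0.03,"dz": 0.98,"rx": 0,"ry": 0,"rz": 0},{"jaw": 0.78,"dx": -0.12,"dy": -0.03,"dz": 0.98,"rx": 0,"ry": 0,"rz": 0},{"jaw": 0.78,"dx": -0.12,"dy": -0.03,"dz": 0.98,"rx": 0,"ry": 0,"rz": 0}]}}

```text
clock: 17.4
eef_pos: [515.7, 50.7, -11.1]
eef_rot: [3.142, 0.001, 2.965]
contact_force: [-0.9, 0.3, 0.6]
width: 0.22
finger_force: 0.7
```

Run:
```python
from h import *
st()
```

```text
cad [-43.4  41.7] z -11.1 yaw 169.86 F [-0.9  0.2] 0.6 w 0.22 17.4 q6 -1.53
```

Request:
{"op": "send_rows", "data": {"plan": [{"jaw": 0.78,"dx": 0.03,"dy": 0,"dz": 0,"rx": 0,"ry": 0,"rz": 0},{"jaw": 0.78,"dx": 0.03,"dy": 0,"dz": 0.025,"rx": 0,"ry": 0,"rz": 0},{"jaw": 0.78,"dx": 0,"dy": 0,"dz": 0.025,"rx": 0,"ry": 0,"rz": 0},{"jaw": 0.78,"dx": -0.01,"dy": 0,"dz": 0.025,"rx": 0,"ry": 0,"rz": 0},{"jaw": 0.78,"dx": -0.02,"dy": 0,"dz": 0.025,"rx": 0,"ry": 0,"rz": 0},{"jaw": 0.78,"dx": -0.02,"dy": 0,"dz": 0.025,"rx": 0,"ry": 0,"rz": 0}]}}

```text
clock: 18.0
eef_pos: [515.6, 50.6, -16.0]
eef_rot: [-3.141, -0.007, 2.965]
contact_force: [-9.0, 0.3, 7.0]
width: 0.221
finger_force: 4.6
```

Run:
```python
from h import *
st()
```

```text
cad [-43.6  41.6] z -16.0 yaw 169.88 F [-8.9 -1.3] 7.0 w 0.221 18.0 q6 -1.53
```

Same stop position as before with 9 N, so x is square. I'll lift off and turn back for a confirming y tap.

Request:
{"op": "send_rows", "data": {"plan": [{"jaw": 0.78,"dx": 0.1,"dy": 0,"dz": 0,"rx": 0,"ry": 0,"rz": 0},{"jaw": 0.78,"dx": 0.1,"dy": 0,"dz": -0.3,"rx": 0,"ry": 0,"rz": 0},{"jaw": 0.78,"dx": 0.1,"dy": 0,"dz": -0.6,"rx": 0,"ry": 0,"rz": 0},{"jaw": 0.78,"dx": 0.1,"dy": 0,"dz": -0.95,"rx": 0,"ry": 0,"rz": 0}]}}

```text
clock: 18.4
eef_pos: [503.0, 52.8, 125.6]
eef_rot: [-3.142, -0.001, 2.964]
contact_force: [0.6, 0.0, 0.3]
width: 0.217
finger_force: 0.0
```

Request:
{"op": "send_rows", "data": {"plan": [{"jaw": 0.78,"dx": -0.36,"dy": -0.577,"dz": -0.1,"rx": 0,"ry": 0,"rz": 0.25},{"jaw": 0.78,"dx": -0.36,"dy": -0.577,"dz": -0.1,"rx": 0,"ry": 0,"rz": 0.25},{"jaw": 0.78,"dx": -0.36,"dy": -0.577,"dz": -0.1,"rx": 0,"ry": 0,"rz": 0.25},{"jaw": 0.78,"dx": -0.36,"dy": -0.577,"dz": -0.1,"rx": 0,"ry": 0,"rz": 0.25},{"jaw": 0.78,"dx": -0.36,"dy": -0.577,"dz": -0.1,"rx": 0,"ry": 0,"rz": 0.25},{"jaw": 0.78,"dx": -0.36,"dy": -0.577,"dz": -0.1,"rx": 0,"ry": 0,"rz": 0.25},{"jaw": 0.78,"dx": -0.36,"dy": -0.577,"dz": -0.1,"rx": 0,"ry": 0,"rz": 0.25},{"jaw": 0.78,"dx": -0.36,"dy": -0.577,"dz": -0.1,"rx": 0,"ry": 0,"rz": 0.25},{"jaw": 0.78,"dx": -0.36,"dy": -0.577,"dz": -0.1,"rx": 0,"ry": 0,"rz": 0.25},{"jaw": 0.78,"dx": -0.36,"dy": -0.577,"dz": -0.1,"rx": 0,"ry": 0,"rz": 0.25},{"jaw": 0.78,"dx": -0.36,"dy": -0.577,"dz": -0.1,"rx": 0,"ry": 0,"rz": 0.25},{"jaw": 0.78,"dx": -0.36,"dy": -0.577,"dz": -0.1,"rx": 0,"ry": 0,"rz": 0.25}]}}

```text
clock: 19.6
eef_pos: [541.9, -42.1, 139.7]
eef_rot: [3.141, 0.0, 1.394]
contact_force: [0.6, -0.2, 0.3]
width: 0.222
finger_force: 0.0
```

Run:
```python
from h import *
st(); snap('wrist','w8');snap('side','s8');tiles(L('w8'));tiles(L('s8'));st()
```

```text
cad [ -1.4 -45.1] z 139.7 yaw 79.85 F [ 0.7 -0.1] 0.3 w 0.222 19.6 q6 -0.12
blue n 16012 x [-32.  -1.  30.] y [15. 46. 77.] rect [63.  63.5] 90.0
green none
yellow none
red none
blue n 17921 x [-36.   -3.5  29. ] y [ 9.  42.5 75.5] rect [69. 67.] 90.0
green none
yellow n 2227 x [-36.  -16.   30.5] y [10.5 14.5 72. ] rect [47.  90.5] 48.4
red n 1766 x [-38.5 -30.8  27.5] y [ 6.5 13.  71. ] rect [46.5 92. ] 46.4
cad [ -1.5 -45. ] z 139.7 yaw 79.96 F [-0.1  1.2] -0.7 w 0.217 19.7 q6 -0.12
```

```bash
cat >> h.py <<'E'
def face(p,axis,val,lo,hi,s=2):
    v=np.load('pose.npy');c,n=np.cos(v[2]),np.sin(v[2])
    t=np.arange(lo,hi,1/s);zs=np.arange(44,19,-1)
    o=np.zeros((len(zs),len(t),2),np.float32)
    for i,z in enumerate(zs):
        for j,u in enumerate(t):
            x,y=(val,u) if axis=='x' else (u,val)
            o[i,j]=proj(p,[v[0]+c*x-n*y,v[1]+n*x+c*y,z])
    r=cv2.remap(p['im'],o[...,0],o[...,1],cv2.INTER_LINEAR)
    for col in('blue','green','yellow','red'):
        m=mask(r,col);e=[]
        for i,z in enumerate(zs):
            k=np.flatnonzero(m[i])
            if len(k)>20:e.append((int(z),float(t[k[0]]),float(t[k[-1]]),len(k)))
        print(axis,val,col,e)
E
python3 - <<'E'
from h import *
for n in('s6','s7','s8'):
    print(n);p=L(n);face(p,'y',-5 if n=='s6' else 13,-60,60)
    face(p,'x',-33,-20,95)
E
```

```text
s6
y -5 blue []
y -5 green []
y -5 yellow [(41, -42.5, 25.5, 82), (40, -42.0, 25.5, 136), (39, -41.0, 25.5, 134), (38, -40.5, 26.0, 134), (37, -40.0, 26.0, 133), (36, -39.5, 26.5, 133), (35, -39.0, 27.0, 133), (34, -37.5, 27.5, 131), (33, -36.5, 27.5, 129), (32, -36.0, 28.0, 129), (31, -35.0, 28.0, 127), (30, -33.5, 29.0, 116), (29, -12.0, 28.0, 66)]
y -5 red []
x -33 blue [(44, 1.0, 67.0, 133), (43, 2.5, 67.0, 130), (42, 4.0, 67.5, 128), (41, 5.5, 67.5, 125), (40, 8.0, 67.0, 119), (39, 10.5, 66.0, 110)]
x -33 green []
x -33 yellow [(44, -20.0, -9.5, 22), (43, -20.0, -8.5, 24), (42, -19.0, -7.0, 25), (41, -18.0, -5.5, 26), (40, -16.0, -4.0, 25), (39, -15.0, -2.5, 26), (38, -14.0, -1.0, 27), (37, -13.0, 0.0, 27), (36, -12.0, 2.0, 29), (35, -11.0, 4.5, 32), (34, -10.0, 11.0, 43), (33, -9.0, 17.5, 54), (32, -8.0, 41.5, 98), (31, -6.5, 54.0, 122), (30, -5.0, 55.5, 122), (29, -3.5, 57.0, 122), (28, -1.5, 59.0, 101), (27, 4.5, 37.5, 28)]
x -33 red [(22, 13.0, 55.5, 61), (21, 2.5, 60.5, 91), (20, 12.5, 58.5, 93)]
s7
y 13 blue [(44, -38.5, 25.0, 128), (43, -37.5, 24.5, 125), (42, -36.0, 24.5
[... 833 characters left out ...]
3.0, 26.0, 119)]
y 13 green []
y 13 yellow [(34, -36.5, 30.5, 135), (33, -35.5, 31.0, 134), (32, -34.5, 31.0, 132), (31, -33.5, 30.5, 129), (30, -26.5, 28.5, 63)]
y 13 red [(26, -37.0, 27.0, 114), (25, -36.0, 29.5, 132), (24, -35.5, 30.5, 132), (23, -35.0, 30.5, 24)]
x -33 blue [(44, 8.0, 73.0, 131), (43, 9.0, 74.0, 131), (42, 10.5, 74.0, 128), (41, 12.5, 74.0, 124), (40, 16.0, 73.5, 116), (39, 21.5, 72.0, 57)]
x -33 green []
x -33 yellow [(33, 9.5, 42.0, 56), (32, 11.0, 60.5, 82), (31, 12.5, 74.0, 124), (30, 14.0, 77.0, 127), (29, 33.5, 78.5, 89), (28, 45.0, 64.0, 35)]
x -33 red [(24, 12.0, 72.5, 44), (23, 13.0, 77.5, 98), (22, 14.5, 78.0, 113), (21, 15.5, 79.0, 128), (20, 19.5, 80.0, 121)]
```

The x edges are tight after the second tap and y hasn't changed: the bands agree to about 1 mm, and the stack is square. The y push had nudged x by about 2 mm, so I'll leave x as the last tap. Now the keeper: move above its grip with the jaws open.

Request:
{"op": "send_rows", "data": {"plan": [{"jaw": 0.45,"dx": -0.3,"dy": 0,"dz": 0,"rx": 0,"ry": 0,"rz": 0},{"jaw": 0.45,"dx": -0.67,"dy": 0,"dz": 0,"rx": 0,"ry": 0,"rz": 0},{"jaw": 0.45,"dx": -0.67,"dy": 0,"dz": 0,"rx": 0,"ry": 0,"rz": 0},{"jaw": 0.45,"dx": -0.67,"dy": 0,"dz": 0,"rx": 0,"ry": 0,"rz": 0},{"jaw": 0.45,"dx": -0.67,"dy": 0,"dz": 0,"rx": 0,"ry": 0,"rz": 0},{"jaw": 0.45,"dx": -0.67,"dy": 0,"dz": 0,"rx": 0,"ry": 0,"rz": 0}]}}

```text
clock: 20.3
eef_pos: [524.0, -139.5, 139.5]
eef_rot: [-3.141, -0.0, 1.396]
contact_force: [0.0, 0.6, 0.2]
width: 0.545
finger_force: 0.0
```

Run:
```python
from h import *
st();im,p=snap('wrist','w9');im2,p2=snap('side','s9')
v=np.load('pose.npy');th=v[2];M=np.array([[np.cos(th),-np.sin(th)],[np.sin(th),np.cos(th)]])
cad=lambda w:(M.T@(np.array(w)[:2]-v[:2])).round(1).tolist()
for c,q in(('wrist',p),('side',p2)):
    for d in env.spot_point(c,'keeper_grip'):
        x=np.array(d['centre'])*[512,384];print(c,round(d['p'],2),x.round(),cad(onz(q,x,61.5)))
r,xs,ys=rect(L('w9'),43,-60,60,-200,-60,1);m=mask(r,'orange')
k=m>0;print('orange z43',k.sum(),np.percentile(xs[k],[1,99]),np.percentile(ys[k],[1,99]))
```

```text
cad [  -2.  -144.1] z 139.5 yaw 79.97 F [-0.1  0.6] 0.2 w 0.545 20.3 q6 -0.31
wrist 0.71 [254. 178.] [0.0, -141.8]
side 0.85 [300. 205.] [5.0, -131.8]
orange z43 2701 [-24.  24.] [-153.  -91.]
```

Request:
{"op": "send_rows", "data": {"plan": [{"jaw": 0.45,"dx": 0.01,"dy": 0.005,"dz": 0.25,"rx": 0,"ry": 0,"rz": 0},{"jaw": 0.45,"dx": 0.01,"dy": 0.005,"dz": 0.5,"rx": 0,"ry": 0,"rz": 0},{"jaw": 0.45,"dx": 0.01,"dy": 0.005,"dz": 0.65,"rx": 0,"ry": 0,"rz": 0},{"jaw": 0.45,"dx": 0.01,"dy": 0.005,"dz": 0.7,"rx": 0,"ry": 0,"rz": 0},{"jaw": 0.45,"dx": 0.01,"dy": 0.005,"dz": 0.7,"rx": 0,"ry": 0,"rz": 0}]}}

```text
clock: 21.0
eef_pos: [524.2, -138.9, 33.9]
eef_rot: [-3.14, -0.001, 1.394]
contact_force: [-0.5, -0.8, 1.0]
width: 0.548
finger_force: 0.0
```

Request:
{"op": "send_rows", "data": {"plan": [{"jaw": 0.45,"dx": 0,"dy": 0,"dz": 0.07,"rx": 0,"ry": 0,"rz": 0},{"jaw": 0.45,"dx": 0,"dy": 0,"dz": 0.14,"rx": 0,"ry": 0,"rz": 0},{"jaw": 0.45,"dx": 0,"dy": 0,"dz": 0.19,"rx": 0,"ry": 0,"rz": 0},{"jaw": 0.45,"dx": 0,"dy": 0,"dz": 0.19,"rx": 0,"ry": 0,"rz": 0}]}}

```text
clock: 21.4
eef_pos: [523.8, -139.0, 4.9]
eef_rot: [-3.14, -0.001, 1.394]
contact_force: [-0.0, 0.3, -0.4]
width: 0.552
finger_force: 0.0
```

Run:
```python
from h import *
st()
```

```text
cad [  -2.2 -143.7] z 4.9 yaw 79.86 F [-0.1  0.3] -0.4 w 0.552 21.4 q6 -0.31
```

Closing gently on the grip.

Request:
{"op": "send_rows", "data": {"plan": [{"jaw": 0.9,"dx": 0,"dy": 0,"dz": 0,"rx": 0,"ry": 0,"rz": 0},{"jaw": 0.9,"dx": 0,"dy": 0,"dz": 0,"rx": 0,"ry": 0,"rz": 0},{"jaw": 0.9,"dx": 0,"dy": 0,"dz": 0,"rx": 0,"ry": 0,"rz": 0},{"jaw": 0.9,"dx": 0,"dy": 0,"dz": 0,"rx": 0,"ry": 0,"rz": 0},{"jaw": 0.9,"dx": 0,"dy": 0,"dz": 0,"rx": 0,"ry": 0,"rz": 0},{"jaw": 0.9,"dx": 0,"dy": 0,"dz": 0,"rx": 0,"ry": 0,"rz": 0}], "grip_force": 15}}

```text
clock: 22.0
eef_pos: [525.0, -139.6, 6.4]
eef_rot: [3.141, 0.0, 1.394]
contact_force: [0.1, 0.3, 1.5]
width: 0.218
finger_force: 15.0
```

Run:
```python
from h import *
st();print(env.get_state()['finger_force'])
```

```text
cad [  -0.9 -144.1] z 6.4 yaw 79.86 F [0.1 0.3] 1.5 w 0.218 22.0 q6 -0.31
15.000058561563492
```

Grip held at 20 mm opening. Sliding it home.

Request:
{"op": "send_rows", "data": {"plan": [{"jaw": 0.9,"dx": 0.04,"dy": 0,"dz": 0,"rx": 0,"ry": 0,"rz": 0},{"jaw": 0.9,"dx": 0.1,"dy": 0,"dz": 0,"rx": 0,"ry": 0,"rz": 0},{"jaw": 0.9,"dx": 0.17,"dy": 0,"dz": 0,"rx": 0,"ry": 0,"rz": 0},{"jaw": 0.9,"dx": 0.24,"dy": 0,"dz": 0,"rx": 0,"ry": 0,"rz": 0},{"jaw": 0.9,"dx": 0.3,"dy": 0,"dz": 0,"rx": 0,"ry": 0,"rz": 0},{"jaw": 0.9,"dx": 0.36,"dy": 0,"dz": 0,"rx": 0,"ry": 0,"rz": 0},{"jaw": 0.9,"dx": 0.4,"dy": 0,"dz": 0,"rx": 0,"ry": 0,"rz": 0},{"jaw": 0.9,"dx": 0.4,"dy": 0,"dz": 0,"rx": 0,"ry": 0,"rz": 0}]}}

```text
clock: 22.8
eef_pos: [535.8, -79.1, 6.3]
eef_rot: [3.141, -0.001, 1.395]
contact_force: [0.1, 1.8, 5.8]
width: 0.218
finger_force: 15.0
```

Run:
```python
from h import *
st()
```

```text
cad [ -1.  -82.6] z 6.3 yaw 79.9 F [-0.2  1.7] 5.8 w 0.218 22.8 q6 -0.2
```

Request:
{"op": "send_rows", "data": {"plan": [{"jaw": 0.9,"dx": 0.06,"dy": 0,"dz": 0,"rx": 0,"ry": 0,"rz": 0},{"jaw": 0.9,"dx": 0.13,"dy": 0,"dz": 0,"rx": 0,"ry": 0,"rz": 0},{"jaw": 0.9,"dx": 0.19,"dy": 0,"dz": 0,"rx": 0,"ry": 0,"rz": 0},{"jaw": 0.9,"dx": 0.24,"dy": 0,"dz": 0,"rx": 0,"ry": 0,"rz": 0},{"jaw": 0.9,"dx": 0.28,"dy": 0,"dz": 0,"rx": 0,"ry": 0,"rz": 0},{"jaw": 0.9,"dx": 0.3,"dy": 0,"dz": 0,"rx": 0,"ry": 0,"rz": 0},{"jaw": 0.9,"dx": 0.3,"dy": 0,"dz": 0,"rx": 0,"ry": 0,"rz": 0}]}}

```text
clock: 23.5
eef_pos: [543.5, -35.5, 6.4]
eef_rot: [3.141, -0.001, 1.394]
contact_force: [-1.3, 1.3, 6.3]
width: 0.218
finger_force: 15.0
```

Request:
{"op": "send_rows", "data": {"plan": [{"jaw": 0.9,"dx": 0.01,"dy": 0,"dz": 0,"rx": 0,"ry": 0,"rz": 0},{"jaw": 0.9,"dx": 0.02,"dy": 0,"dz": 0,"rx": 0,"ry": 0,"rz": 0},{"jaw": 0.9,"dx": 0.03,"dy": 0,"dz": 0,"rx": 0,"ry": 0,"rz": 0},{"jaw": 0.9,"dx": 0.03,"dy": 0,"dz": 0,"rx": 0,"ry": 0,"rz": 0}]}}

```text
clock: 23.9
eef_pos: [543.5, -35.2, 6.5]
eef_rot: [-3.141, 0.006, 1.395]
contact_force: [-5.4, -13.1, 7.0]
width: 0.214
finger_force: 15.0
```

Run:
```python
from h import *
st()
```

```text
cad [ -1. -38.] z 6.5 yaw 79.91 F [ -3.  -13.8] 7.0 w 0.214 23.9 q6 -0.1
```

It's at a hard stop. Easing the push, releasing, lifting and checking.

Request:
{"op": "send_rows", "data": {"plan": [{"jaw": 0.9,"dx": -0.02,"dy": 0,"dz": 0,"rx": 0,"ry": 0,"rz": 0},{"jaw": 0.45,"dx": -0.02,"dy": 0,"dz": 0,"rx": 0,"ry": 0,"rz": 0},{"jaw": 0.45,"dx": -0.02,"dy": 0,"dz": 0,"rx": 0,"ry": 0,"rz": 0},{"jaw": 0.45,"dx": -0.02,"dy": 0,"dz": 0,"rx": 0,"ry": 0,"rz": 0},{"jaw": 0.45,"dx": -0.02,"dy": 0,"dz": 0,"rx": 0,"ry": 0,"rz": 0},{"jaw": 0.45,"dx": -0.02,"dy": 0,"dz": 0,"rx": 0,"ry": 0,"rz": 0},{"jaw": 0.45,"dx": -0.02,"dy": 0,"dz": -0.1,"rx": 0,"ry": 0,"rz": 0},{"jaw": 0.45,"dx": -0.02,"dy": 0,"dz": -0.4,"rx": 0,"ry": 0,"rz": 0},{"jaw": 0.45,"dx": -0.02,"dy": 0,"dz": -0.7,"rx": 0,"ry": 0,"rz": 0},{"jaw": 0.45,"dx": -0.02,"dy": 0,"dz": -1,"rx": 0,"ry": 0,"rz": 0},{"jaw": 0.45,"dx": -0.02,"dy": 0,"dz": -1,"rx": 0,"ry": 0,"rz": 0},{"jaw": 0.45,"dx": -0.02,"dy": 0,"dz": -1,"rx": 0,"ry": 0,"rz": 0}]}}

```text
clock: 25.1
eef_pos: [544.6, -34.9, 158.4]
eef_rot: [3.138, 0.0, 1.394]
contact_force: [1.0, 0.9, -0.4]
width: 0.548
finger_force: 0.0
```

Run:
```python
from h import *
st();im,p=snap('wrist','w10');im2,p2=snap('side','s10');snap('scene','c10')
tiles(L('w10'));
v=np.load('pose.npy');th=v[2];M=np.array([[np.cos(th),-np.sin(th)],[np.sin(th),np.cos(th)]])
cad=lambda w:(M.T@(np.array(w)[:2]-v[:2])).round(1).tolist()
for d in env.spot_point('wrist','keeper_grip'):
    x=np.array(d['centre'])*[512,384];print(round(d['p'],2),x.round(),cad(onz(p,x,61.5)))
for n in('w9','w10'):
    r,xs,ys=rect(L(n),43,-60,60,-160,95,1);m=mask(r,'orange')
    for x in(-15,15,20):
        k=np.flatnonzero(m[:,x+60]);print(n,x,ys[k[[0,-1]],0])
# gap profile at z=43 between keeper and blue
for x in(-18,18):print([tuple(int(c) for c in r[y+160,x+60]) for y in range(2,22)])
face(L('s8'),'x',-33,-20,95);print('10');face(L('s10'),'x',-33,-20,95)
tiles(L('s8'));tiles(L('s10'))
```

```text
cad [  0.  -37.5] z 158.4 yaw 79.87 F [0.8 1.1] -0.4 w 0.548 25.1 q6 -0.11
blue n 15991 x [-32.  -1.  30.] y [15. 46. 77.] rect [63.5 63. ] 0.0
green none
yellow none
red n 103 x [-25.5  -0.5  23.5] y [11.5 12.  12. ] rect [50.   0.5] -0.0
0.61 [251. 174.] [-0.6, -36.0]
w9 -15 [-154.  -91.]
w9 15 [-154.  -13.]
w9 20 [-154.  -24.]
w10 -15 [-48.  90.]
w10 15 [-49.  90.]
w10 20 [-48.  90.]
[(146, 82, 38), (149, 83, 39), (147, 80, 34), (146, 79, 33), (148, 81, 37), (162, 89, 36), (189, 105, 34), (193, 109, 36), (194, 111, 34), (197, 115, 38), (192, 110, 40), (144, 81, 48), (88, 81, 110), (56, 90, 158), (54, 95, 168), (54, 94, 166), (53, 94, 166), (54, 94, 167), (55, 96, 168), (54, 95, 168)]
[(122, 68, 39), (124, 69, 42), (123, 69, 39), (128, 73, 40), (141, 79, 39), (160, 89, 39), (190, 109, 44), (195, 112, 44), (197, 115, 44), (198, 116, 43), (193, 110, 45), (147, 84, 58), (86, 77, 111), (58, 89, 159), (51, 93, 166), (50, 90, 165), (52, 93, 165), (52, 92, 166), (52, 93, 166), (52, 94, 167)]
x -33 blue [(44, 8.0, 73.0, 131), (43, 9.0, 74.0, 131), (42, 10.5, 74.0, 128), (41, 12.5, 74.0, 12
[... 895 characters left out ...]
, 4.0, 40), (33, -17.5, 5.0, 42), (32, -17.0, 6.0, 39), (31, -18.5, 7.0, 41), (30, -17.5, 8.0, 36), (29, -12.0, 9.0, 21), (24, 12.0, 70.0, 43), (23, 13.0, 77.5, 94), (22, 14.5, 79.5, 118), (21, 15.5, 80.5, 130), (20, 22.5, 80.0, 114)]
blue n 17921 x [-36.   -3.5  29. ] y [ 9.  42.5 75.5] rect [69. 67.] 90.0
green none
yellow n 2227 x [-36.  -16.   30.5] y [10.5 14.5 72. ] rect [47.  90.5] 48.4
red n 1766 x [-38.5 -30.8  27.5] y [ 6.5 13.  71. ] rect [46.5 92. ] 46.4
blue n 16142 x [-36.  -4.  29.] y [14.5 45.5 76. ] rect [67.  68.5] 0.6
green none
yellow n 875 x [-36. -34. -26.] y [11.4 37.5 73.5] rect [11. 64.] 2.3
red n 7686 x [-38.   -6.   33.5] y [-25.5  13.5  67.1] rect [78.5 87. ] 60.3
```

Run:
```python
from h import *
print(env.job_done())
```

```text
the job is handed in; nothing more can be done
None
```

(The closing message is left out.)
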